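# Pull the tube block out of a dry-block heater with its quarter-turn puller

### The job

Take the orange-handled puller from its stand, lower its foot through the slot of the bare-metal block with four tube holes and turn it a quarter turn clockwise to lock it, its red lines facing the block's red dots. Pull the block straight up out of the heater with the puller, not with the fingers on the block, and set it down upright and flat in the steel tray before letting go, leaving the puller locked and standing in it. Leave the blue block in its well and the specimen cups where they are.

Things in the scene. Friction and masses are not known exactly. Their poses are not given: they have to be found in the camera images.
- puller_grip (a point): centre of the puller's flat orange handle, 42 x 16 x 30 mm along its x, y, z (grip across the 16 mm, along y); z is the puller's axis, up. The puller is 100 mm tall, 0.12 kg; its round steel collar (44 mm dia, 6 mm thick, red lines on top along x) has its underside 66 mm below this point, the foot's underside is 85 mm below. It is the same after half a turn
- puller: the puller as a whole; origin at the centre of the underside of its foot, on its axis, axes as puller_grip. The foot is a bar 28 mm long along x, 8 mm wide along y, 8 mm high, under a rod of 8 mm dia; its underside is 19 mm below the collar's
- puller_stand: fixed grey stand, 78 x 66 mm foot, top 34 mm above its origin (centre of its underside); the puller stands upright in its keyed slot (34 x 13 mm, long along the stand's x), the collar resting on top and the foot 19 mm below the top; lift it straight up to free it
- heater: fixed grey dry-block heater, 150 x 190 x 80 mm, display on its front (-x). Origin on the bench, midway between the two wells; the heater reaches 80 mm ahead of it to -x and 60 mm behind it; two open-topped wells 70 mm square at y = +45 and -45 mm, well floor 35 mm and rim 80 mm above the origin
- tube_block: loose bare-metal block, four tube holes, 66 x 66 x 45 mm, 0.3 to 0.5 kg, in either well (2 mm play), top flush with the heater's rim; origin: centre of underside. Slot in the middle of its top, 38 mm along its x by 15 mm, through an 8 mm plate over a 15 mm high cavity. Foot goes in along x, turns 90 deg clockwise from above to lie along y (stops, 20 deg play); it has 3 mm play in height
- blank_block: the other block, painted blue, no tube holes, same size and slot, in the other well; stays there. On both blocks two red dots on the top, 27 mm from the middle along the block's y, mark the locked direction, and a block is the same after half a turn
- tray_floor (a point): centre of the floor of the fixed steel tray, 150 x 150 mm outside, walls 4 mm thick, floor 4 mm above the bench, rim 8 mm above the floor; x and y along its sides
- cup_red: specimen cup with red lid, 65 mm dia, 64 mm tall, behind the heater; origin centre of its underside; bystander
- cup_yellow: specimen cup with yellow lid, 65 mm dia, 64 mm tall, behind the heater; origin centre of its underside; bystander
There are look-alikes about, which are no part of the job. What is shaped like the puller but green is not meant.

How it is judged:
On the way, in this order (a step that is already met when the one before it is completed fails the run):
1. the puller's foot is inside the metal block's cavity and turned across the slot (locked) (horizontal distance between puller and tube_block below 0.008 m and z of puller in the frame of tube_block below 0.0315 m and angle between the x axis of puller and the x axis of tube_block, either way round above 1.13 rad and z of tube_block in the frame of heater below 0.045 m), for 0.1 s.
2. the metal block hangs upright on the puller, clear above the heater's wells (z of tube_block in the frame of heater above 0.082 m and angle between tube_block's own z axis and vertical below 0.25 rad and angle between the x axis of puller and the x axis of tube_block, either way round above 1 rad), for 0.1 s.
3. the metal block is set down in the tray while the fingers still hold the puller (horizontal distance between tube_block and tray_floor below 0.06 m and z of tube_block in the frame of tray_floor below 0.005 m and contact force between the fingers and puller above 1 N), for 0.05 s.
At the end, for the whole second after the job is handed in: metal block at rest on the tray floor inside its rim (within 42 mm of the middle in x and y, under 4 mm up, tilt under 3 deg); puller locked in it (within 10 mm of centre, at least 57 deg from the slot), tilt under 8 deg; blue block within 12 mm and cups within 30 mm of their starts (x of tube_block in the frame of tray_floor between -0.042 and 0.042 m and y of tube_block in the frame of tray_floor between -0.042 and 0.042 m and z of tube_block in the frame of tray_floor below 0.004 m and angle between tube_block's own z axis and vertical below 0.05 rad and linear speed of tube_block below 0.02 m/s and horizontal distance between puller and tube_block below 0.01 m and z of puller in the frame of tube_block below 0.0315 m and angle between the x axis of puller and the x axis of tube_block, either way round above 1 rad and angle between puller_grip's own z axis and vertical below 0.15 rad and distance of blank_block from where it was at the start of the episode below 0.012 m and distance of each of cup_red, cup_yellow from where it was at the start of the episode below 0.03 m); the robot touches nothing.
It fails at once if the metal block is tipped more than 23 degrees (angle between tube_block's own z axis and vertical above 0.4 rad).
It fails at once if the fingers press on the metal block with more than 4 N (contact force between the fingers and tube_block above 4 N).
It fails at once if the blue block is pulled more than 20 mm from its place (distance of blank_block from where it was at the start of the episode above 0.02 m).
It also fails if it takes over 48 s, if anything falls off the work surface, if the arm or the gripper's body presses on something with over 40 N, if the wrist force passes 120 N, or if a joint passes its speed limit or range.

### The arm

A 7-joint arm with a two-finger parallel gripper is mounted at the origin on a cart in front of the work surface, level with it; the furniture and walls round the work are solid. World frame = base frame: x ahead of the robot, y to its left, z up, the work surface at z = 0. Lengths are in m, angles in rad, forces in N, time in s.
With the tool pointing down it reaches from about 0.425 to 0.95 m from the base axis. Payload 16.7 kg.
Tool frame: the origin (TCP) lies midway between the tips of the shut fingers; the grasp point (between the pads) lies 19 mm behind it; z points along the fingers, y is the direction in which the jaws open and shut (so a half turn about z gives the same grasp; the last joint's range is limited). The gripper opens to 94 mm and grips with 3 to 60 N. Pads are 16 mm wide; open, the fingers measure 119 mm over their backs; the gripper's body (75 mm by 177 mm) begins 78 mm behind the grasp point.
Start: joints at [-1.472, 0.426, 0.074, 1.606, -0.034, 1.111, -0.067], TCP at [0.166, 0.654, 0.205] pointing down, gripper open.
Joint ranges: [-2.85, 2.85], [-0.5, 2.14], [-1.23, 1.37], [0.21, 2.46], [-1.02, 4.16], [0.16, 2.05], [-2.73, 2.73]. Speed limits (rad/s): [1.89, 1.89, 2.39, 2.39, 3.01, 3.01, 3.01].

### API

Orientations are given as a unit quaternion [w, x, y, z].
In Python, from cell import bot gives the robot as it stands.
- The arm moves only by the tool jog_arm, never from a script. Its argument "plan" is a list of rows, each an object of numbers: "hand": the opening, from 0 (shut) to 1 (fully open); "x", "y", "z": the shift along the world's x, y, z in m; "wx", "wy", "wz": the turn, a rotation vector about the world's x, y, z in degrees. A call has 1 to 10 rows; each row is the pose to reach, as a shift and turn from the pose commanded when the call began; what a row does not reach only later rows make up. A row lasts 1/12 s, in which the tool goes at most 41.7 mm and 7.16 degrees, less where a joint would pass 70% of its speed; a pose out of reach is approached as far as the arm can. A call with a gripper value outside its range is refused whole. The fingers move at their own pace and stop on an object; "force" is the grip in N (left out, the last holds). Time passes only in rows, so rows that repeat a pose let the fingers close. It gives the time, the measured TCP pose, the force and the opening at its end, in the units of the state.
- bot.read_state(): the state, without advancing time (a new reading comes with each control period).
- bot.snapshot(name): name is "scene" or "side" or "wrist"; returns a dict with "img" (384x512x3 uint8, red, green, blue), "camera_matrix" (3x3 intrinsics, pixels), "k1" (the pictures are not rectified: a ray, as slopes to the right and down, at radius r is drawn at 1 + k1 r^2 times it, then the intrinsics apply), "world_to_cam" (4x4, takes a point from world to camera coordinates). Camera axes: x right, y up, looking along -z (the intrinsics and any distortion apply to the point x, -y, -z); pixel columns grow to the right and rows downward; lengths in m; the calibration is good to about 2 mm. A picture is of the moment at which its call begins. There is no depth.
- bot.job_done(): hands the job in, once; it reports no verdict.
Trained networks look in a picture, given as the dict that the camera call returned (one of the last four; its "shot" number tells which), for a name from the list of things; names that differ only in an ending like _2 or _b are one class to them, and where a whole thing is asked for, a point or a joint stands for the part that bears it (a point fixed in the world has none). Each returns a list of dicts, best first, with "confidence" (0 to 1); they miss things now and then, are a little off and sometimes report something else, mostly with a low value. They report only what shows in the picture. A call takes as long as a camera call. They do not tell look-alikes from the thing itself.
- bot.look_for(thing, picture): "bbox" ([left, top, right, bottom] in pixels, round what is visible of it).
- bot.masks_of(thing, picture): "pixels" (384x512 bool, what is visible of it) and "bbox" ([left, top, right, bottom] in pixels, round what is visible of it).
The state is a dict: "time": time; "joints": joint angles; "joint_vel": joint speeds; "joint_torque": joint torques, N m; "tcp_pos": TCP position; "ee_rot": TCP orientation; "wrist_force": force on the tool from outside, world axes, zero at the start; "moment": the same for the moment, N m; "grip_width": finger opening in m.
Only numpy, scipy, OpenCV 4.12 (cv2) and the standard library are available. Lean on these libraries where they do the work, as an engineer would, in place of code of your own. Each camera call takes 0.05 s, during which the arm holds its last target.

## Working session

There is one attempt and no reset: what is moved stays moved. The work goes in short steps, Python scripts to look and compute and a tool call to move; the robot and the scene stay as the last step left them, time stands still between calls to the robot, and variables do not carry over. Pictures are saved under pics/ and viewed, and the job is handed in when it is done.

Besides the shell and the picture viewer there is one more tool, called by a JSON object that holds its "fn" and its "kwargs", one argument or row to a line. jog_arm: Moves the arm, as the interface text tells. Its arguments: {"type":"object","properties":{"plan":{"type":"array","items":{"type":"object","properties":{"hand":{"type":"number"},"x":{"type":"number"},"y":{"type":"number"},"z":{"type":"number"},"wx":{"type":"number"},"wy":{"type":"number"},"wz":{"type":"number"}}}},"force":{"type":"number"}},"required":["plan"]}

```bash
ls; mkdir -p pics; cat > h.py <<'E'
import numpy as np, cv2
from cell import bot
def save(p,n,crop=None,s=1):
    im=p["img"][:,:,::-1]
    if crop: l,t,r,b=crop; im=im[t:b,l:r]
    if s!=1: im=cv2.resize(im,None,fx=s,fy=s,interpolation=cv2.INTER_CUBIC)
    cv2.imwrite("pics/"+n,im)
def proj(p,X):
    X=np.atleast_2d(X); M=np.array(p["world_to_cam"]); K=np.array(p["camera_matrix"])
    c=X@M[:3,:3].T+M[:3,3]; s=np.c_[c[:,0]/-c[:,2],-c[:,1]/-c[:,2]]
    r2=(s**2).sum(1,keepdims=True); s=s*(1+p["k1"]*r2)
    return s@K[:2,:2].T+K[:2,2]
def ray(p,uv):
    uv=np.atleast_2d(np.array(uv,float)); M=np.array(p["world_to_cam"]); K=np.array(p["camera_matrix"])
    d=(uv-K[:2,2])@np.linalg.inv(K[:2,:2]).T; s=d.copy()
    for _ in range(30): s=d/(1+p["k1"]*(s**2).sum(1,keepdims=True))
    c=np.c_[s[:,0],-s[:,1],-np.ones(len(s))]
    w=c@M[:3,:3]; o=-M[:3,:3].T@M[:3,3]
    return o,w
def atz(p,uv,z):
    o,w=ray(p,uv); return o+w*((z-o[2])/w[:,2:3])
E
cat > a.py <<'E'
from h import *
s=bot.read_state(); print({k:np.round(v,3).tolist() for k,v in s.items()})
for n in ["scene","side","wrist"]:
    p=bot.snapshot(n); save(p,n+"0.png",s=1.5); M=np.array(p["world_to_cam"]); print(n,p["shot"],(-M[:3,:3].T@M[:3,3]).round(3),p["k1"],np.array(p["camera_matrix"]).round(1).tolist())
    for t in ["puller","puller_stand","heater","tube_block","blank_block","tray_floor","cup_red","cup_yellow"]:
        try: print(n,t,[(np.round(d["bbox"]).tolist(),round(d["confidence"],2)) for d in bot.look_for(t,p)])
        except Exception as e: print(t,e)
E
python3 a.py
```

```text
pics
{'time': 0.0, 'joints': [-1.472, 0.427, 0.074, 1.607, -0.034, 1.111, -0.067], 'joint_vel': [0.001, 0.0, 0.001, -0.001, 0.0, 0.0, 0.0], 'joint_torque': [0.002, -93.58, 3.668, -45.418, -0.049, 0.02, 0.0], 'tcp_pos': [0.165, 0.654, 0.205], 'ee_rot': [-0.0, 0.124, 0.992, -0.001], 'wrist_force': [-0.702, 0.124, -0.105], 'moment': [-0.028, -0.022, -0.028], 'grip_width': 0.094}
scene 1 [-0.028 -0.519  0.83 ] -0.056596291424216204 [[348.6, 0.0, 258.8], [0.0, 348.6, 187.9], [0.0, 0.0, 1.0]]
scene puller [([161.0, 194.0, 177.0, 225.0], 0.75), ([146.0, 176.0, 159.0, 204.0], 0.66)]
scene puller_stand [([144.0, 191.0, 166.0, 214.0], 0.83)]
scene heater [([219.0, 179.0, 299.0, 244.0], 0.88), ([273.0, 168.0, 289.0, 192.0], 0.72)]
scene tube_block [([258.0, 199.0, 284.0, 215.0], 0.7)]
scene blank_block [([235.0, 186.0, 264.0, 206.0], 0.72)]
scene tray_floor [([266.0, 259.0, 344.0, 329.0], 0.82), ([221.0, 180.0, 299.0, 243.0], 0.46)]
scene cup_red []
scene cup_yellow [([299.0, 174.0, 320.0, 199.0], 0.67), ([258.0, 197.0, 283.0, 215.0], 0.37)]
side 2 [0.263 0.851 0.534] -0.08807849017760289 [[364
[... 234 characters left out ...]
, 230.0], 0.77)]
side tube_block [([254.0, 176.0, 278.0, 184.0], 0.56)]
side blank_block [([241.0, 185.0, 270.0, 200.0], 0.63), ([274.0, 268.0, 319.0, 309.0], 0.6), ([255.0, 177.0, 280.0, 185.0], 0.26)]
side tray_floor [([302.0, 166.0, 359.0, 195.0], 0.87), ([288.0, 244.0, 307.0, 290.0], 0.41), ([273.0, 270.0, 316.0, 308.0], 0.24)]
side cup_red [([197.0, 182.0, 219.0, 211.0], 0.7)]
side cup_yellow [([198.0, 168.0, 222.0, 184.0], 0.55)]
wrist 3 [0.096 0.673 0.385] -0.05001095255716346 [[308.9, 0.0, 260.9], [0.0, 308.9, 193.0], [0.0, 0.0, 1.0]]
wrist puller []
wrist puller_stand []
wrist heater []
wrist tube_block []
wrist blank_block []
wrist tray_floor []
wrist cup_red []
wrist cup_yellow []
```

View pics/scene0.png

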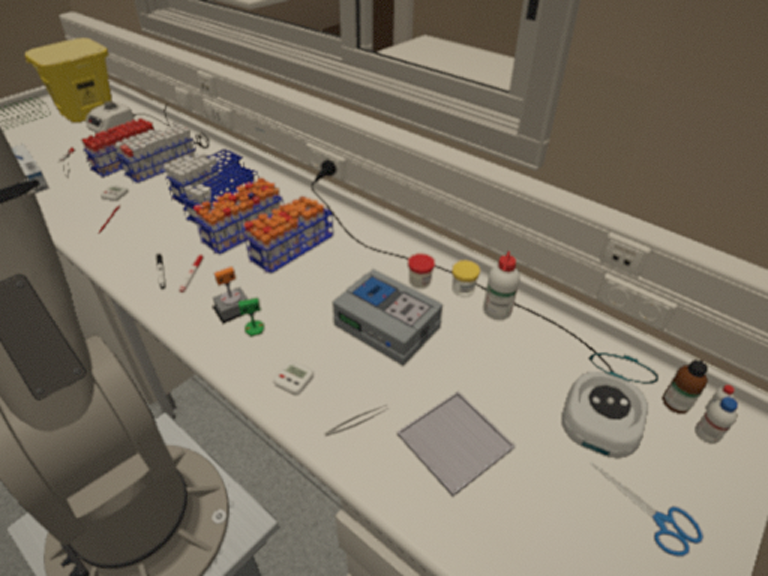

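View pics/side0.png

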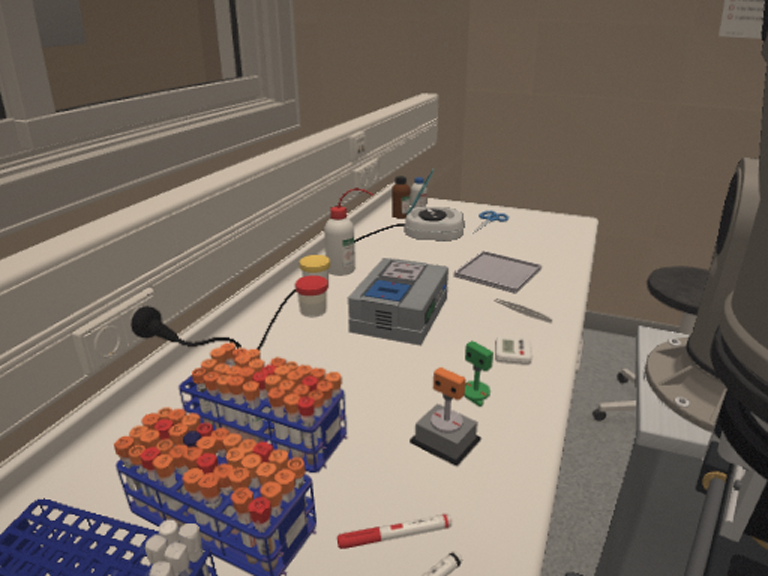

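View pics/wrist0.png

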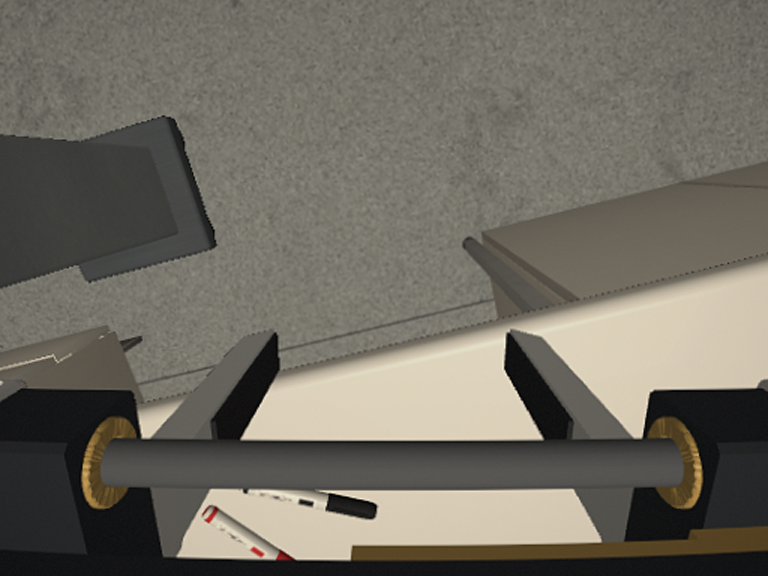

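```bash
cat > b.py <<'E'
from h import *
p=bot.snapshot("scene"); save(p,"sc1.png",(130,160,360,340),3.4)
print("pl scene bbox centers at z", atz(p,[[169,200],[152,182]],.105))
p=bot.snapshot("side"); save(p,"sd1.png",(180,150,380,330),4)
print(atz(p,[[320,238],[298,254]],.105))
E
python3 b.py
```

```text
pl scene bbox centers at z [[0.39899422 0.17203698 0.105     ]
 [0.4177027  0.27998775 0.105     ]]
[[0.38087695 0.21569202 0.105     ]
 [0.40793175 0.2858546  0.105     ]]
```

View pics/sc1.png

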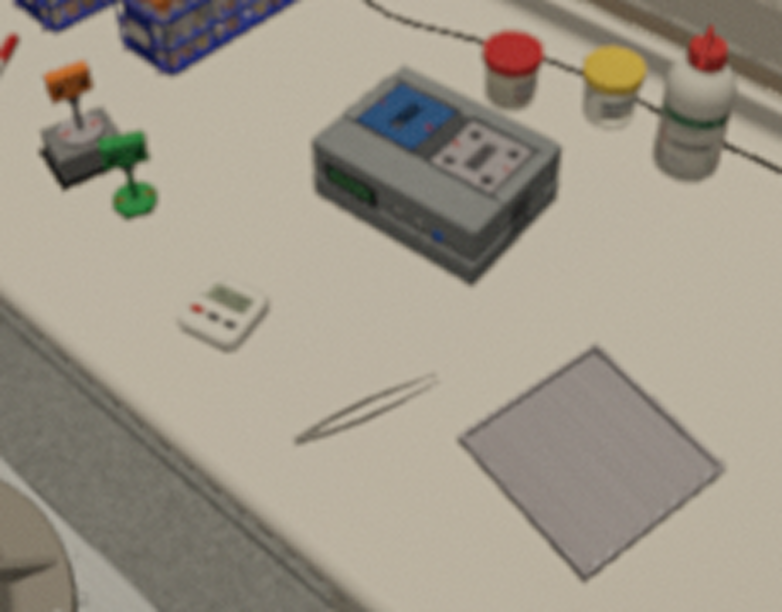

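View pics/sd1.png

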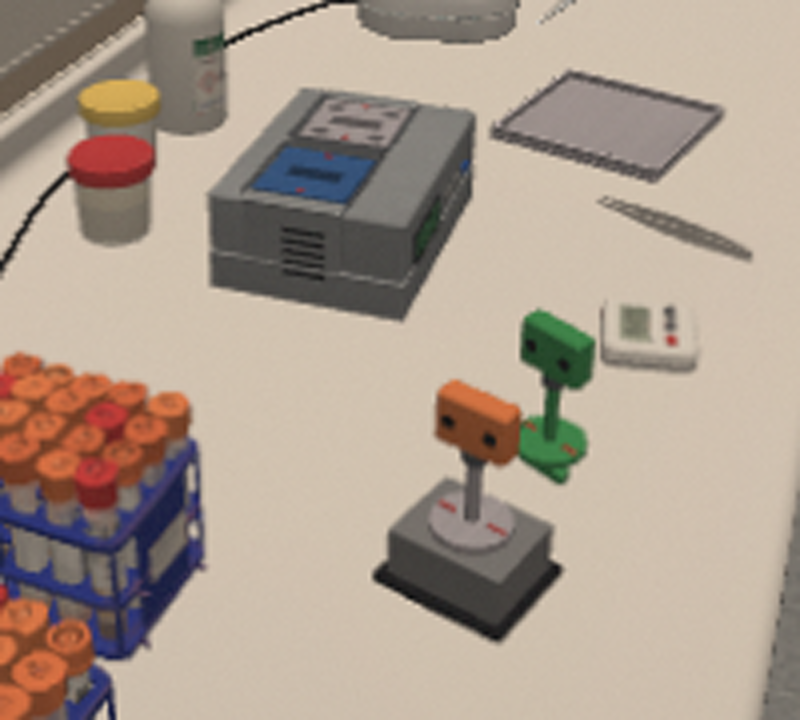

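```bash
cat > c.py <<'E'
from h import *
p=bot.snapshot("scene"); q=bot.snapshot("side")
S=lambda L:np.array(L)/3.4+[130,160]
D=lambda L:np.array(L)/4+[180,150]
def rep(n,a,b,z):
    A=atz(p,S(a),z)[:,:2];B=atz(q,D(b),z)[:,:2]; print(n);print(np.c_[A,B,(A+B)/2].round(3)); C=(A+B)/2; print(' mean',A.mean(0).round(3),B.mean(0).round(3)); return C
# heater corners: front-left(+y,-x), back-left, back-right, front-right
C=rep("heater",[[314,145],[405,68],[560,150],[475,233]],[[402,225],[210,192],[305,90],[475,112]],.08)
rep("tray",[[595,347],[723,467],[587,580],[459,438]],[[493,130],[570,72],[723,108],[655,180]],.012)
rep("grip",[[68,82]],[[477,421]],.1)
rep("stand",[[45,147],[72,181]],[[390,533],[497,580]],.034)
rep("dots tube",[[468,128],[497,183]],[[345,136],[365,106]],.08)
rep("slot tube",[[480,156]],[[356,121]],.08)
rep("blue slot",[[408,115]],[[316,174]],.08)
rep("collar lines",[[78,128]],[[447,507],[495,529]],.04)
E
python3 c.py
```

```text
heater
[[ 0.514  0.061  0.515  0.074  0.515  0.068]
 [ 0.652  0.07   0.649  0.079  0.651  0.074]
 [ 0.656 -0.115  0.654 -0.1    0.655 -0.108]
 [ 0.526 -0.119  0.521 -0.11   0.523 -0.114]]
 mean [ 0.587 -0.026] [ 0.585 -0.014]
tray
[[ 0.54  -0.241  0.535 -0.224  0.537 -0.232]
 [ 0.508 -0.383  0.503 -0.369  0.506 -0.376]
 [ 0.364 -0.353  0.361 -0.341  0.362 -0.347]
 [ 0.396 -0.208  0.393 -0.183  0.394 -0.196]]
 mean [ 0.452 -0.296] [ 0.448 -0.279]
grip
[[0.41  0.282 0.406 0.282 0.408 0.282]]
 mean [0.41  0.282] [0.406 0.282]
stand
[[0.375 0.292 0.443 0.303 0.409 0.298]
 [0.364 0.234 0.382 0.316 0.373 0.275]]
 mean [0.369 0.263] [0.413 0.31 ]
dots tube
[[ 0.625 -0.032  0.596 -0.035  0.61  -0.034]
 [ 0.585 -0.097  0.601 -0.089  0.593 -0.093]]
 mean [ 0.605 -0.064] [ 0.598 -0.062]
slot tube
[[ 0.602 -0.064  0.598 -0.062  0.6   -0.063]]
 mean [ 0.602 -0.064] [ 0.598 -0.062]
blue slot
[[0.602 0.022 0.593 0.028 0.597 0.025]]
 mean [0.602 0.022] [0.593 0.028]
collar linesTraceback (most recent call last):
  File "c.py", line 15, in <module>
    rep("collar lines",[[78,128]],[[447,507],[495,529]],.04)
    ~~~^^^^^^^^^^^^^^^^^^^^^^^^^^^^^^^^^^^^^^^^^^^^^^^^^^^^^
  File "c.py", line 6, in rep
    A=atz(p,S(a),z)[:,:2];B=atz(q,D(b),z)[:,:2]; print(n);print(np.c_[A,B,(A+B)/2].round(3)); C=(A+B)/2; print(' mean',A.mean(0).round(3),B.mean(0).round(3)); return C
                                                                ~~~~~^^^^^^^^^^^^^
    res = self.concatenate(tuple(objs), axis=axis)
ValueError: all the input array dimensions except for the concatenation axis must match exactly, but along dimension 0, the array at index 0 has size 1 and the array at index 1 has size 2
```

```bash
cat > d.py <<'E'
from h import *
p=bot.snapshot("side")
D=lambda L:np.array(L)/4+[180,150]
for n,a,z in [("collar",[[447,507],[495,529]],.04),("handlebot",[[438,428],[516,463]],.085),("handletop",[[441,383],[520,410]],.115),("stand",[[374,578],[498,640]],0),("stand2",[[498,640],[562,570]],0)]:
    A=atz(p,D(a),z); d=A[1]-A[0]; print(n,A.round(3).tolist(),np.degrees(np.arctan2(d[1],d[0])).round(1))
w=bot.snapshot("wrist"); M=np.array(w["world_to_cam"]);print(M.round(3).tolist())
E
python3 d.py
```

```text
collar [[0.42, 0.28, 0.04], [0.392, 0.287, 0.04]] 165.1
handlebot [[0.428, 0.276, 0.085], [0.384, 0.288, 0.085]] 163.7
handletop [[0.426, 0.279, 0.115], [0.384, 0.286, 0.115]] 170.0
stand [[0.451, 0.302, 0.0], [0.379, 0.321, 0.0]] 165.2
stand2 [[0.379, 0.321, 0.0], [0.361, 0.26, 0.0]] -106.2
[[0.245, 0.969, 0.001, -0.676], [-0.939, 0.238, -0.249, 0.026], [-0.241, 0.06, 0.969, -0.39], [0.0, 0.0, 0.0, 1.0]]
```

{"fn": "jog_arm", "kwargs": {
  "plan": [
    {"x": 0.04, "y": -0.01, "z": 0.04},
    {"x": 0.07, "y": -0.03, "z": 0.075},
    {"x": 0.1, "y": -0.06, "z": 0.095},
    {"x": 0.13, "y": -0.09, "z": 0.1},
    {"x": 0.155, "y": -0.12, "z": 0.1},
    {"x": 0.18, "y": -0.15, "z": 0.1},
    {"x": 0.205, "y": -0.18, "z": 0.1},
    {"x": 0.23, "y": -0.215, "z": 0.1},
    {"x": 0.255, "y": -0.25, "z": 0.1},
    {"x": 0.28, "y": -0.285, "z": 0.1}
  ]
}}

```text
invalid input at $.plan[0]: expected keys hand, x, y, z, wx, wy, wz
```

{"fn": "jog_arm", "kwargs": {
  "plan": [
    {"hand": 1, "x": 0.025, "y": -0.02, "z": 0.02, "wx": 0, "wy": 0, "wz": 0},
    {"hand": 1, "x": 0.05, "y": -0.05, "z": 0.04, "wx": 0, "wy": 0, "wz": 0},
    {"hand": 1, "x": 0.075, "y": -0.08, "z": 0.06, "wx": 0, "wy": 0, "wz": 0},
    {"hand": 1, "x": 0.1, "y": -0.11, "z": 0.07, "wx": 0, "wy": 0, "wz": 0},
    {"hand": 1, "x": 0.125, "y": -0.14, "z": 0.08, "wx": 0, "wy": 0, "wz": 0},
    {"hand": 1, "x": 0.15, "y": -0.17, "z": 0.09, "wx": 0, "wy": 0, "wz": 0},
    {"hand": 1, "x": 0.175, "y": -0.2, "z": 0.1, "wx": 0, "wy": 0, "wz": 0},
    {"hand": 1, "x": 0.2, "y": -0.23, "z": 0.1, "wx": 0, "wy": 0, "wz": 0},
    {"hand": 1, "x": 0.225, "y": -0.265, "z": 0.1, "wx": 0, "wy": 0, "wz": 0},
    {"hand": 1, "x": 0.25, "y": -0.3, "z": 0.1, "wx": 0, "wy": 0, "wz": 0}
  ]
}}

```text
time: 2.48
tcp_pos: [0.4149, 0.3549, 0.3059]
ee_rot: [0.0, 0.124, 0.992, 0.0]
wrist_force: [0.9, -0.2, 0.3]
grip_width: 0.0942
```

{"fn": "jog_arm", "kwargs": {
  "plan": [
    {"hand": 1, "x": 0.02, "y": -0.03, "z": 0, "wx": 0, "wy": 0, "wz": 0},
    {"hand": 1, "x": 0.035, "y": -0.06, "z": 0, "wx": 0, "wy": 0, "wz": 0},
    {"hand": 1, "x": 0.042, "y": -0.085, "z": 0, "wx": 0, "wy": 0, "wz": 0},
    {"hand": 1, "x": 0.042, "y": -0.085, "z": 0, "wx": 0, "wy": 0, "wz": 0},
    {"hand": 1, "x": 0.042, "y": -0.085, "z": 0, "wx": 0, "wy": 0, "wz": 0}
  ]
}}

```text
time: 2.9
tcp_pos: [0.4565, 0.2704, 0.3058]
ee_rot: [0.0, 0.125, 0.992, 0.0]
wrist_force: [-0.3, 0.2, -0.2]
grip_width: 0.094
```

```bash
cat > e.py <<'E'
from h import *
import sys
n=sys.argv[1]
s=bot.read_state(); print({k:np.round(s[k],4).tolist() for k in ["time","tcp_pos","ee_rot","joints","grip_width","wrist_force"]})
p=bot.snapshot("wrist"); save(p,n+".png",s=1.5); np.save(n+".npy",np.array(p["world_to_cam"]))
E
python3 e.py w1
```

```text
{'time': 2.9, 'tcp_pos': [0.4565, 0.2704, 0.3058], 'ee_rot': [0.0001, 0.1249, 0.9922, 0.0003], 'joints': [-0.9558, 0.1032, 0.3288, 1.8152, -0.0356, 1.2282, 0.7035], 'grip_width': 0.094, 'wrist_force': [-0.279, 0.1707, -0.1811]}
```

View pics/w1.png

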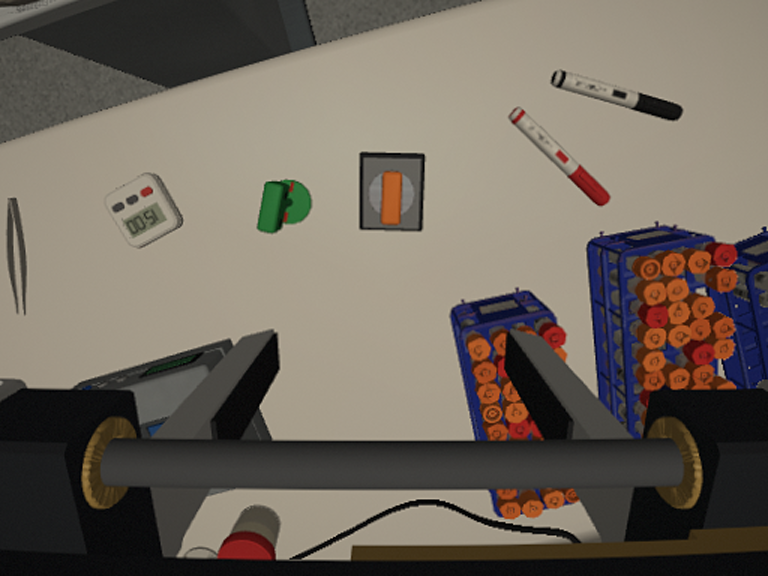

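```bash
cat > f.py <<'E'
from h import *
p=bot.snapshot("wrist"); save(p,"w1z.png",(225,90,300,165),8)
E
python3 f.py
```

```text
(no output)
```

View pics/w1z.png

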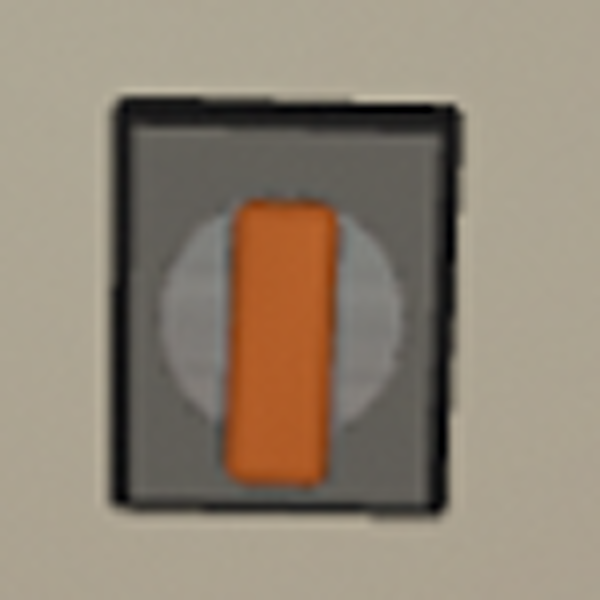

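```bash
cat > f.py <<'E'
from h import *
p=bot.snapshot("wrist")
Z=lambda L:np.array(L)/8+[225,90]-0.5+0.0625
A=atz(p,Z([[236,202],[336,204],[326,485],[225,482]]),.115); print("handle top",A.round(4).tolist(),A.mean(0).round(4))
d=(A[3]+A[2]-A[0]-A[1])/2; print(np.linalg.norm(d),np.degrees(np.arctan2(d[1],d[0])))
B=atz(p,Z([[118,98],[460,105],[442,515],[113,508]]),0); print("stand",B.round(4).tolist(),B.mean(0).round(4))
d=(B[3]+B[2]-B[0]-B[1])/2; print(np.linalg.norm(d),np.degrees(np.arctan2(d[1],d[0])))
C=atz(p,Z([[282,318]]),.04);print("collar c",C)
s=bot.read_state();q=s["ee_rot"];print("tool x ang",np.degrees(np.arctan2(2*q[1]*q[2],q[1]**2-q[2]**2)))
E
python3 f.py
```

```text
handle top [[0.3853, 0.2831, 0.115], [0.3892, 0.2971, 0.115], [0.4285, 0.2858, 0.115], [0.4244, 0.2713, 0.115]] [0.4069 0.2843 0.115 ]
0.04089237968269303 -16.360163990107438
stand [[0.361, 0.2639, 0.0], [0.378, 0.3264, 0.0], [0.453, 0.3051, 0.0], [0.4358, 0.2427, 0.0]] [0.4069 0.2845 0.    ]
0.07785305698064811 -15.807694615288051
collar c [[0.40652784 0.28445584 0.04      ]]
tool x ang 165.89439492140897
```

{"fn": "jog_arm", "kwargs": {
  "plan": [
    {"hand": 0.5, "x": -0.025, "y": 0.007, "z": -0.02, "wx": 0, "wy": 0, "wz": -1},
    {"hand": 0.5, "x": -0.0496, "y": 0.014, "z": -0.045, "wx": 0, "wy": 0, "wz": -1.9},
    {"hand": 0.5, "x": -0.0496, "y": 0.014, "z": -0.08, "wx": 0, "wy": 0, "wz": -1.9},
    {"hand": 0.5, "x": -0.0496, "y": 0.014, "z": -0.115, "wx": 0, "wy": 0, "wz": -1.9},
    {"hand": 0.5, "x": -0.0496, "y": 0.014, "z": -0.14, "wx": 0, "wy": 0, "wz": -1.9},
    {"hand": 0.5, "x": -0.0496, "y": 0.014, "z": -0.15, "wx": 0, "wy": 0, "wz": -1.9},
    {"hand": 0.5, "x": -0.0496, "y": 0.014, "z": -0.15, "wx": 0, "wy": 0, "wz": -1.9}
  ]
}}

```text
time: 3.63
tcp_pos: [0.4051, 0.2856, 0.1536]
ee_rot: [-0.001, 0.139, 0.99, -0.002]
wrist_force: [-0.6, 0.3, 1.0]
grip_width: 0.0509
```

```bash
python3 e.py w2
```

```text
{'time': 3.6333, 'tcp_pos': [0.4051, 0.2856, 0.1536], 'ee_rot': [-0.0011, 0.1392, 0.9903, -0.0016], 'joints': [-0.9936, 0.1958, 0.2823, 2.0649, -0.069, 0.8933, 0.6185], 'grip_width': 0.0509, 'wrist_force': [-0.6383, 0.2818, 0.9926]}
```

View pics/w2.png

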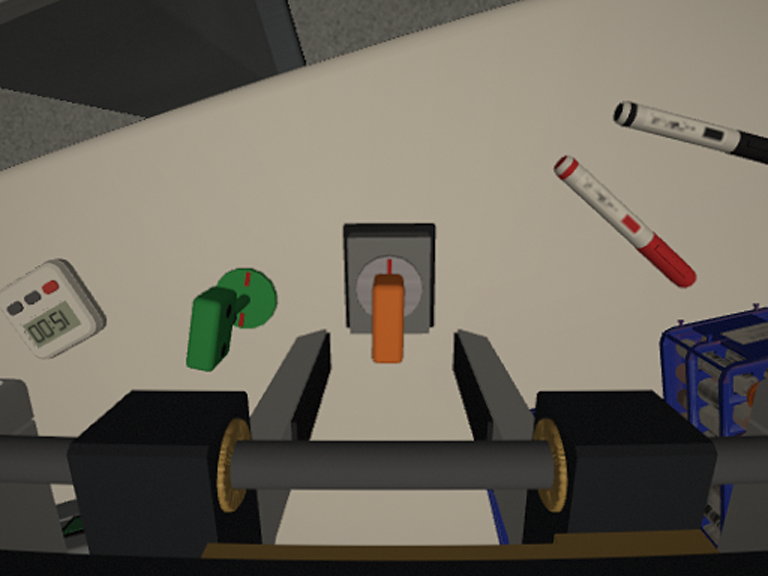

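{"fn": "jog_arm", "kwargs": {
  "plan": [
    {"hand": 0.5, "x": 0, "y": 0, "z": -0.02, "wx": 0, "wy": 0, "wz": 0},
    {"hand": 0.5, "x": 0, "y": 0, "z": -0.045, "wx": 0, "wy": 0, "wz": 0},
    {"hand": 0.5, "x": 0, "y": 0, "z": -0.066, "wx": 0, "wy": 0, "wz": 0},
    {"hand": 0.5, "x": 0, "y": 0, "z": -0.0735, "wx": 0, "wy": 0, "wz": 0},
    {"hand": 0.5, "x": 0, "y": 0, "z": -0.0735, "wx": 0, "wy": 0, "wz": 0},
    {"hand": 0.5, "x": 0, "y": 0, "z": -0.0735, "wx": 0, "wy": 0, "wz": 0}
  ],
  "force": 15
}}

```text
time: 4.18
tcp_pos: [0.4071, 0.2862, 0.0833]
ee_rot: [0.0, 0.14, 0.99, 0.0]
wrist_force: [0.3, -0.3, -0.4]
grip_width: 0.0471
```

{"fn": "jog_arm", "kwargs": {
  "plan": [
    {"hand": 0, "x": 0, "y": 0, "z": 0, "wx": 0, "wy": 0, "wz": 0},
    {"hand": 0, "x": 0, "y": 0, "z": 0, "wx": 0, "wy": 0, "wz": 0},
    {"hand": 0, "x": 0, "y": 0, "z": 0, "wx": 0, "wy": 0, "wz": 0},
    {"hand": 0, "x": 0, "y": 0, "z": 0, "wx": 0, "wy": 0, "wz": 0},
    {"hand": 0, "x": 0, "y": 0, "z": 0, "wx": 0, "wy": 0, "wz": 0},
    {"hand": 0, "x": 0, "y": 0, "z": 0, "wx": 0, "wy": 0, "wz": 0}
  ]
}}

```text
time: 4.68
tcp_pos: [0.4064, 0.2855, 0.0821]
ee_rot: [-0.0, 0.14, 0.99, -0.0]
wrist_force: [0.1, -0.4, -0.3]
grip_width: 0.016
```

```bash
python3 e.py w3
```

```text
{'time': 4.6833, 'tcp_pos': [0.4064, 0.2855, 0.0821], 'ee_rot': [-0.0, 0.1401, 0.9901, -0.0], 'joints': [-0.9681, 0.3029, 0.2652, 2.1246, -0.1178, 0.7276, 0.6634], 'grip_width': 0.016, 'wrist_force': [0.0634, -0.3519, -0.2603]}
```

View pics/w3.png

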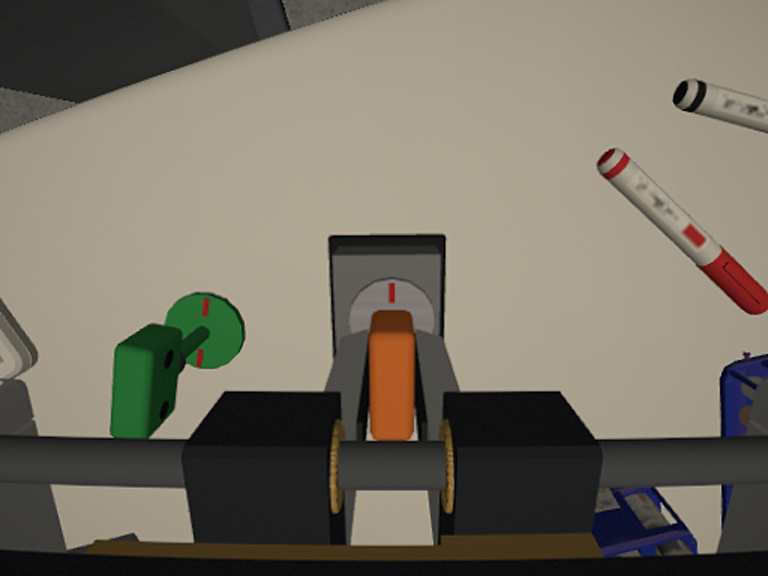

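{"fn": "jog_arm", "kwargs": {
  "plan": [
    {"hand": 0, "x": 0, "y": 0, "z": 0, "wx": 0, "wy": 0, "wz": 0},
    {"hand": 0, "x": 0, "y": 0, "z": 0.008, "wx": 0, "wy": 0, "wz": 0},
    {"hand": 0, "x": 0, "y": 0, "z": 0.02, "wx": 0, "wy": 0, "wz": 0},
    {"hand": 0, "x": 0, "y": 0, "z": 0.035, "wx": 0, "wy": 0, "wz": 0},
    {"hand": 0, "x": 0, "y": 0, "z": 0.055, "wx": 0, "wy": 0, "wz": 0},
    {"hand": 0, "x": 0, "y": 0, "z": 0.08, "wx": 0, "wy": 0, "wz": 0},
    {"hand": 0, "x": 0, "y": 0, "z": 0.105, "wx": 0, "wy": 0, "wz": 0},
    {"hand": 0, "x": 0, "y": 0, "z": 0.13, "wx": 0, "wy": 0, "wz": 0},
    {"hand": 0, "x": 0.01, "y": -0.01, "z": 0.15, "wx": 0, "wy": 0, "wz": 2},
    {"hand": 0, "x": 0.025, "y": -0.03, "z": 0.165, "wx": 0, "wy": 0, "wz": 4}
  ],
  "force": 40
}}

```text
time: 5.57
tcp_pos: [0.431, 0.2573, 0.2495]
ee_rot: [0.0, 0.103, 0.995, 0.001]
wrist_force: [0.7, -0.5, -1.7]
grip_width: 0.0161
```

{"fn": "jog_arm", "kwargs": {
  "plan": [
    {"hand": 0, "x": 0.02, "y": -0.025, "z": 0.005, "wx": 0, "wy": 0, "wz": 1.5},
    {"hand": 0, "x": 0.04, "y": -0.052, "z": 0.005, "wx": 0, "wy": 0, "wz": 3},
    {"hand": 0, "x": 0.06, "y": -0.08, "z": 0.005, "wx": 0, "wy": 0, "wz": 4.5},
    {"hand": 0, "x": 0.08, "y": -0.11, "z": 0.005, "wx": 0, "wy": 0, "wz": 6},
    {"hand": 0, "x": 0.1, "y": -0.14, "z": 0.005, "wx": 0, "wy": 0, "wz": 7.5},
    {"hand": 0, "x": 0.12, "y": -0.17, "z": 0.005, "wx": 0, "wy": 0, "wz": 9},
    {"hand": 0, "x": 0.14, "y": -0.2, "z": 0.005, "wx": 0, "wy": 0, "wz": 10.5},
    {"hand": 0, "x": 0.16, "y": -0.23, "z": 0.005, "wx": 0, "wy": 0, "wz": 12},
    {"hand": 0, "x": 0.18, "y": -0.26, "z": 0.005, "wx": 0, "wy": 0, "wz": 13.5},
    {"hand": 0, "x": 0.2, "y": -0.29, "z": 0.005, "wx": 0, "wy": 0, "wz": 15}
  ]
}}

```text
time: 6.4
tcp_pos: [0.632, -0.036, 0.2525]
ee_rot: [0.0, -0.026, 1.0, 0.0]
wrist_force: [0.1, 0.7, -1.2]
grip_width: 0.0159
```

{"fn": "jog_arm", "kwargs": {
  "plan": [
    {"hand": 0, "x": 0.012, "y": -0.015, "z": 0, "wx": 0, "wy": 0, "wz": 0},
    {"hand": 0, "x": 0.019, "y": -0.026, "z": 0, "wx": 0, "wy": 0, "wz": 0},
    {"hand": 0, "x": 0.019, "y": -0.028, "z": 0, "wx": 0, "wy": 0, "wz": 0},
    {"hand": 0, "x": 0.019, "y": -0.028, "z": 0, "wx": 0, "wy": 0, "wz": 0},
    {"hand": 0, "x": 0.019, "y": -0.028, "z": 0, "wx": 0, "wy": 0, "wz": 0},
    {"hand": 0, "x": 0.019, "y": -0.028, "z": 0, "wx": 0, "wy": 0, "wz": 0}
  ]
}}

```text
time: 6.9
tcp_pos: [0.6499, -0.0608, 0.2522]
ee_rot: [-0.0, -0.026, 1.0, 0.0]
wrist_force: [-0.5, 0.3, -1.1]
grip_width: 0.0163
```

```bash
python3 e.py w4
```

```text
{'time': 6.9, 'tcp_pos': [0.6499, -0.0608, 0.2522], 'ee_rot': [-0.0, -0.0262, 0.9997, 0.0004], 'joints': [-0.3881, 0.3851, 0.5156, 1.6274, -0.2023, 1.1826, 1.7962], 'grip_width': 0.0163, 'wrist_force': [-0.4628, 0.2927, -1.1352]}
```

View pics/w4.png

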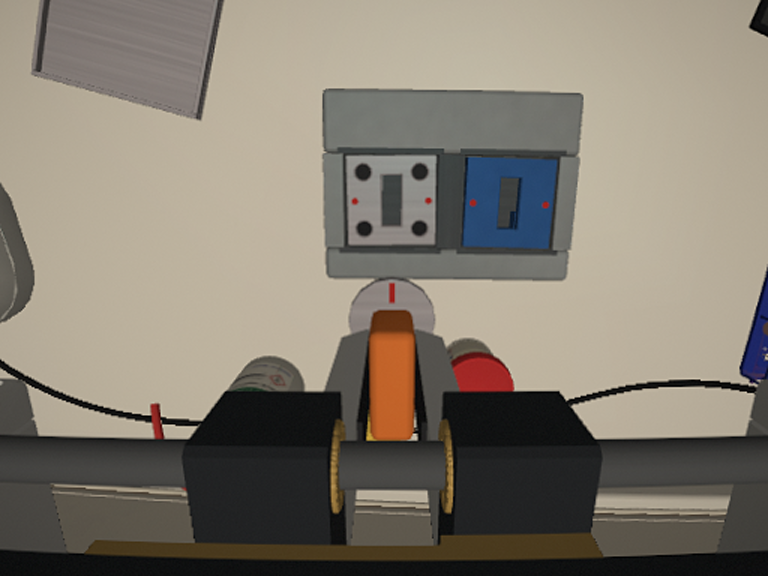

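```bash
cat > f.py <<'E'
from h import *
p=bot.snapshot("wrist"); save(p,"w4z.png",(210,50,395,195),4.3); save(p,"w4y.png",(215,180,310,300),5); 
E
python3 f.py
```

```text
(no output)
```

View pics/w4z.png

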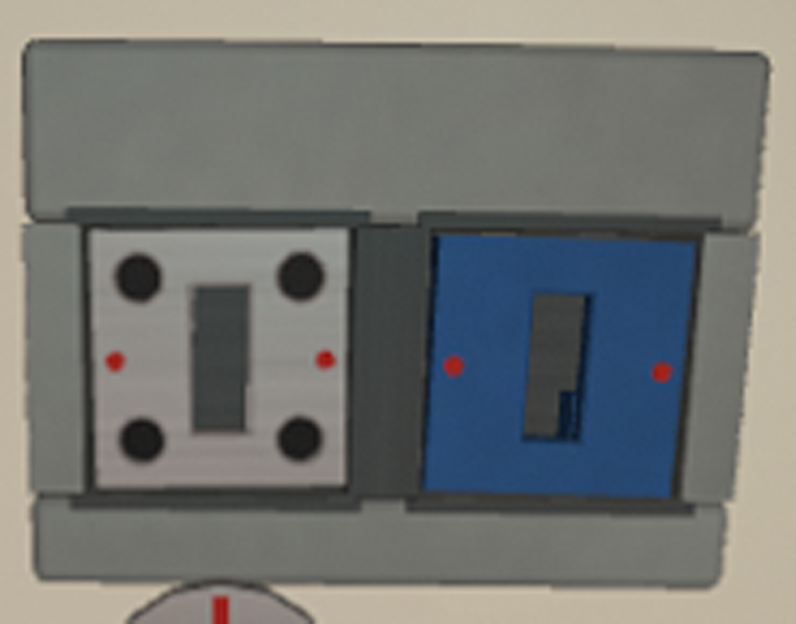

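View pics/w4y.png

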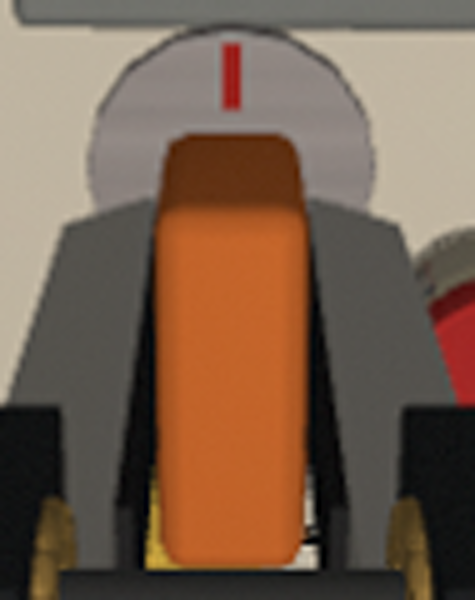

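```bash
cat > f.py <<'E'
from h import *
p=bot.snapshot("wrist")
Z=lambda L:np.array(L)/4.3+[210,50]-0.5+0.116
def yaw(d): return np.degrees(np.arctan2(d[1],d[0])).round(2)
H=atz(p,Z([[139,277],[301,276],[300,439],[142,440]]),.08); print("holes",H.mean(0).round(4), yaw(H[2]+H[3]-H[0]-H[1]), yaw(H[1]+H[2]-H[0]-H[3]))
D=atz(p,Z([[115,362],[325,360]]),.08); print("dots",D.mean(0).round(4),np.linalg.norm(D[1]-D[0]),yaw(D[1]-D[0]))
S=atz(p,Z([[192,284],[251,284],[246,433],[190,432]]),.08); print("slot",S.mean(0).round(4),S.round(4).tolist())
C=atz(p,Z([[88,228],[351,228],[350,488],[95,489]]),.08); print("block",C.mean(0).round(4),C.round(4).tolist())
Db=atz(p,Z([[454,366],[661,372]]),.08); print("blue dots",Db.mean(0).round(4),yaw(Db[1]-Db[0]))
W=atz(p,Z([[27,41],[769,54],[722,588],[35,580]]),.08);print("heater",W.round(4).tolist(),yaw(W[1]-W[0]),yaw(W[2]-W[3]))
s=bot.read_state();t=s["tcp_pos"];q=s["ee_rot"];print(np.round(t,4),np.degrees(np.arctan2(2*q[1]*q[2],q[1]**2-q[2]**2)))
Y=lambda L:np.array(L)/5+[215,180]-0.5+0.1
z=t[2]+.019-.06
R=atz(p,Y([[93,160],[375,160],[232,28]]),z); print("collar",R.round(4).tolist(), R[:2].mean(0).round(4), "front->",np.linalg.norm(R[2]-R[:2].mean(0)))
L=atz(p,Y([[232,45],[232,108]]),z);print("line",L.round(4).tolist(),yaw(L[1]-L[0]))
# predicted collar/handle from tcp
print("pred tcp axis", proj(p,[[t[0],t[1],z]]), Y([[232,160]]))
E
python3 f.py
```

```text
holes [ 0.5997 -0.0627  0.08  ] 3.36 93.35
dots [ 0.6002 -0.0628  0.08  ] 0.05487350802466824 93.54
slot [ 0.5997 -0.0629  0.08  ] [[0.581, -0.0711, 0.08], [0.5802, -0.0559, 0.08], [0.6186, -0.055, 0.08], [0.6191, -0.0698, 0.08]]
block [ 0.6002 -0.0625  0.08  ] [[0.5684, -0.0983, 0.08], [0.5649, -0.0311, 0.08], [0.6318, -0.0264, 0.08], [0.6356, -0.0944, 0.08]]
blue dots [0.5974 0.0259 0.08  ] 91.64
heater [[0.524, -0.1148, 0.08], [0.5162, 0.0708, 0.08], [0.6538, 0.0779, 0.08], [0.6614, -0.11, 0.08]] 92.4 92.32
[ 0.6502 -0.0613  0.2522] -177.02369021066315
collar [[0.6508, -0.0811, 0.2112], [0.6486, -0.0388, 0.2112], [0.6294, -0.0613, 0.2112]] [ 0.6497 -0.0599  0.2112] front-> 0.02031668124034849
line [[0.632, -0.0612, 0.2112], [0.6416, -0.0607, 0.2112]] 3.01
pred tcp axis [[259.5613943  212.15488746]] [[261.  211.6]]
```

{"fn": "jog_arm", "kwargs": {
  "plan": [
    {"hand": 0, "x": -0.025, "y": -0.0015, "z": -0.01, "wx": 0, "wy": 0, "wz": 0.2},
    {"hand": 0, "x": -0.045, "y": -0.0027, "z": -0.03, "wx": 0, "wy": 0, "wz": 0.4},
    {"hand": 0, "x": -0.0499, "y": -0.0027, "z": -0.055, "wx": 0, "wy": 0, "wz": 0.4},
    {"hand": 0, "x": -0.0499, "y": -0.0027, "z": -0.075, "wx": 0, "wy": 0, "wz": 0.4},
    {"hand": 0, "x": -0.0499, "y": -0.0027, "z": -0.085, "wx": 0, "wy": 0, "wz": 0.4},
    {"hand": 0, "x": -0.0499, "y": -0.0027, "z": -0.085, "wx": 0, "wy": 0, "wz": 0.4},
    {"hand": 0, "x": -0.0499, "y": -0.0027, "z": -0.085, "wx": 0, "wy": 0, "wz": 0.4},
    {"hand": 0, "x": -0.0499, "y": -0.0027, "z": -0.085, "wx": 0, "wy": 0, "wz": 0.4}
  ]
}}

```text
time: 7.72
tcp_pos: [0.6014, -0.0652, 0.1681]
ee_rot: [0.001, -0.029, 1.0, -0.0]
wrist_force: [-0.3, -0.4, -1.5]
grip_width: 0.0156
```

```bash
python3 e.py w5; cat > f.py <<'E'
from h import *
p=bot.snapshot("side"); save(p,"s5.png",(225,130,305,190),9)
p=bot.snapshot("scene"); save(p,"c5.png",(215,140,305,230),7)
E
python3 f.py
```

```text
{'time': 7.7167, 'tcp_pos': [0.6014, -0.0652, 0.1681], 'ee_rot': [0.0007, -0.0288, 0.9996, -0.0001], 'joints': [-0.3884, 0.3782, 0.4984, 1.8296, -0.2133, 0.9854, 1.8271], 'grip_width': 0.0156, 'wrist_force': [-0.3468, -0.412, -1.4971]}
```

View pics/w5.png

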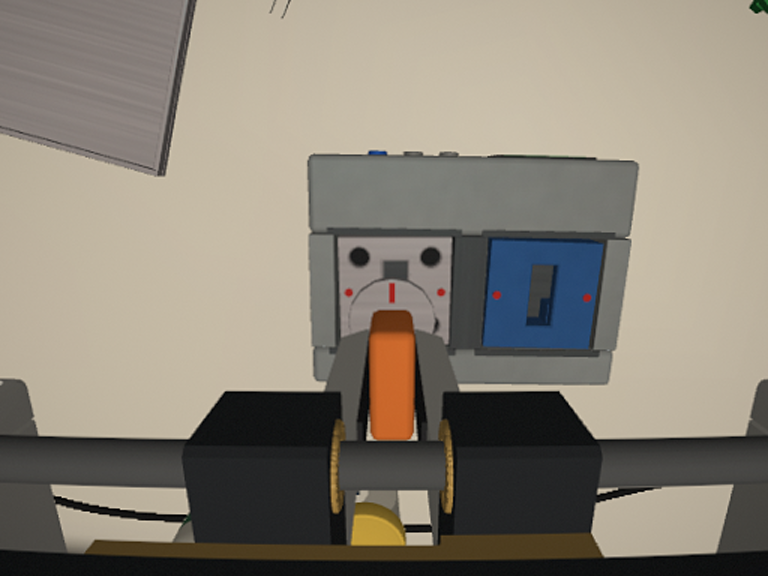

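View pics/s5.png

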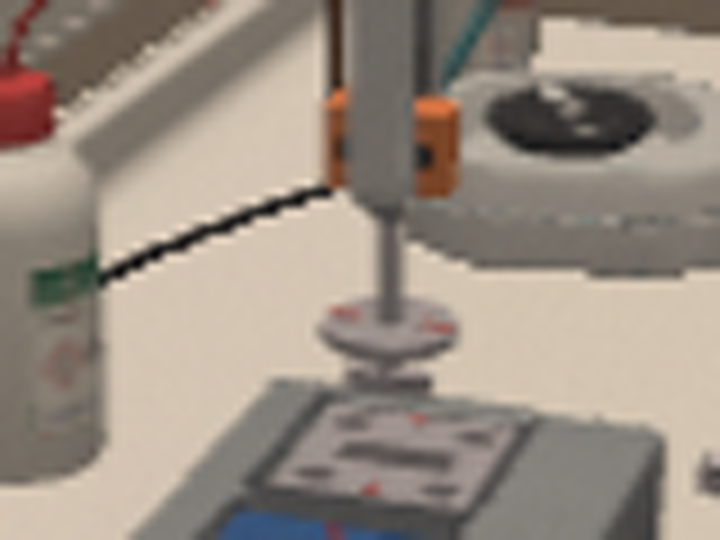

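View pics/c5.png

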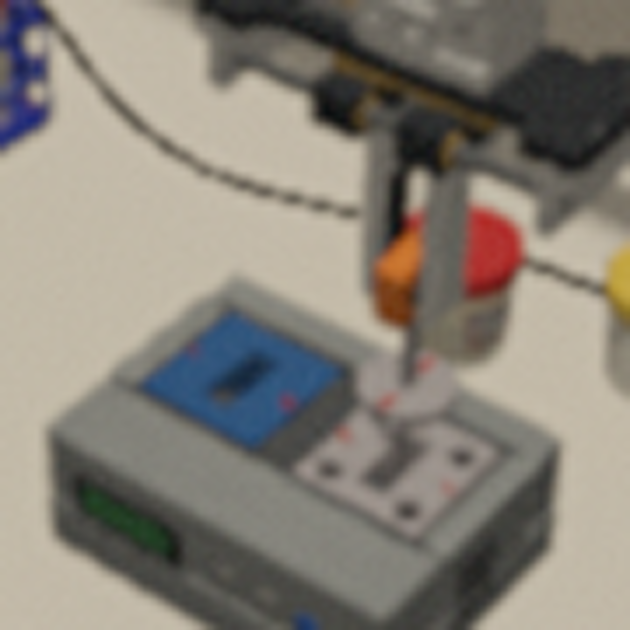

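```bash
cat > f.py <<'E'
from h import *
p=bot.snapshot("wrist"); save(p,"w5z.png",(205,145,315,240),7)
s=bot.read_state();print(np.round(s["tcp_pos"],4),s["time"])
q=s["ee_rot"];print(np.degrees(np.arctan2(2*q[1]*q[2],q[1]**2-q[2]**2)))
E
python3 f.py
```

```text
[ 0.601  -0.0652  0.1677] 7.9167
-176.7014781584208
```

View pics/w5z.png

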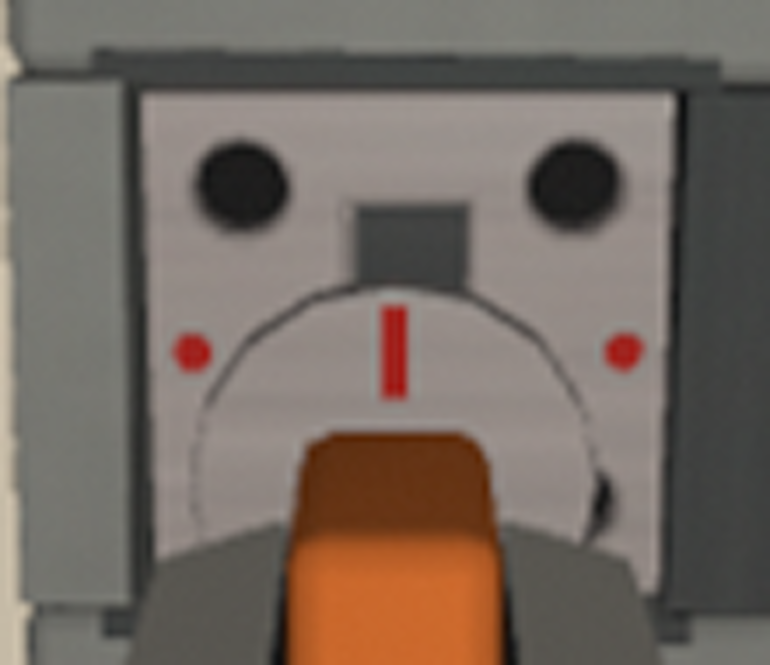

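```bash
cat > f.py <<'E'
from h import *
p=bot.snapshot("wrist"); 
Z=lambda L:np.array(L)/7+[205,145]-0.5+0.07
t=bot.read_state()["tcp_pos"]
D=atz(p,Z([[192,353],[624,352]]),.08);print("dots",D.round(4).tolist(),D.mean(0),np.linalg.norm(D[1]-D[0]))
H=atz(p,Z([[242,186],[575,186]]),.08);print("holes",H.mean(0))
z=t[2]+.019-.06
L=atz(p,Z([[395,305],[395,400]]),z);print("line",L.round(4).tolist())
C=atz(p,Z([[194,475],[597,475],[395,285]]),z);print("collar",C.round(4).tolist(),C[:2].mean(0),np.linalg.norm(C[1]-C[0]))
E
python3 f.py
```

```text
dots [[0.6016, -0.0903, 0.08], [0.5983, -0.0351, 0.08]] [ 0.59997048 -0.06269158  0.08      ] 0.0553095495883559
holes [ 0.57838201 -0.06391351  0.08      ]
line [[0.5826, -0.0654, 0.1266], [0.593, -0.0648, 0.1266]]
collar [[0.6026, -0.0859, 0.1266], [0.6001, -0.0427, 0.1266], [0.5804, -0.0656, 0.1266]] [ 0.60132115 -0.06429862  0.12655771] 0.04325436355689437
```

{"fn": "jog_arm", "kwargs": {
  "plan": [
    {"hand": 0, "x": -0.0015, "y": 0.0016, "z": 0, "wx": 0, "wy": 0, "wz": 0},
    {"hand": 0, "x": -0.0015, "y": 0.0016, "z": -0.006, "wx": 0, "wy": 0, "wz": 0},
    {"hand": 0, "x": -0.0015, "y": 0.0016, "z": -0.012, "wx": 0, "wy": 0, "wz": 0},
    {"hand": 0, "x": -0.0015, "y": 0.0016, "z": -0.018, "wx": 0, "wy": 0, "wz": 0},
    {"hand": 0, "x": -0.0015, "y": 0.0016, "z": -0.024, "wx": 0, "wy": 0, "wz": 0},
    {"hand": 0, "x": -0.0015, "y": 0.0016, "z": -0.028, "wx": 0, "wy": 0, "wz": 0},
    {"hand": 0, "x": -0.0015, "y": 0.0016, "z": -0.028, "wx": 0, "wy": 0, "wz": 0}
  ]
}}

```text
time: 8.55
tcp_pos: [0.5984, -0.0636, 0.1377]
ee_rot: [-0.001, -0.029, 1.0, -0.0]
wrist_force: [-0.8, -0.1, -1.3]
grip_width: 0.0162
```

{"fn": "jog_arm", "kwargs": {
  "plan": [
    {"hand": 0, "x": 0, "y": 0, "z": -0.003, "wx": 0, "wy": 0, "wz": 0},
    {"hand": 0, "x": 0, "y": 0, "z": -0.006, "wx": 0, "wy": 0, "wz": 0},
    {"hand": 0, "x": 0, "y": 0, "z": -0.009, "wx": 0, "wy": 0, "wz": 0},
    {"hand": 0, "x": 0, "y": 0, "z": -0.01, "wx": 0, "wy": 0, "wz": 0},
    {"hand": 0, "x": 0, "y": 0, "z": -0.01, "wx": 0, "wy": 0, "wz": 0},
    {"hand": 0, "x": 0, "y": 0, "z": -0.01, "wx": 0, "wy": 0, "wz": 0}
  ]
}}

```text
time: 9.05
tcp_pos: [0.599, -0.0636, 0.129]
ee_rot: [-0.0, -0.029, 1.0, -0.0]
wrist_force: [1.0, -0.1, -0.8]
grip_width: 0.0155
```

```bash
python3 e.py w6; cat > f.py <<'E'
from h import *
p=bot.snapshot("side"); save(p,"s6.png",(225,130,305,190),9)
E
python3 f.py
```

```text
{'time': 9.05, 'tcp_pos': [0.599, -0.0636, 0.129], 'ee_rot': [-0.0, -0.0288, 0.9996, -0.0], 'joints': [-0.3743, 0.4205, 0.4803, 1.8673, -0.241, 0.911, 1.8475], 'grip_width': 0.0155, 'wrist_force': [0.9521, -0.1302, -0.8399]}
```

View pics/w6.png

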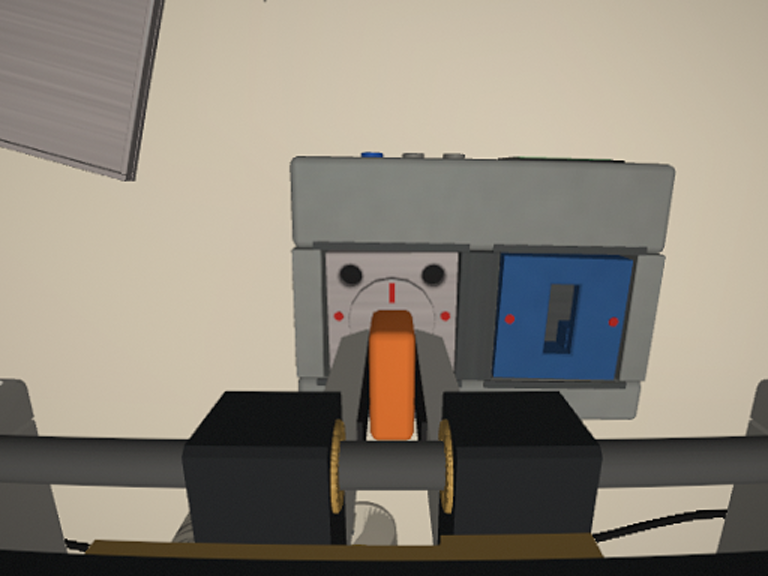

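View pics/s6.png

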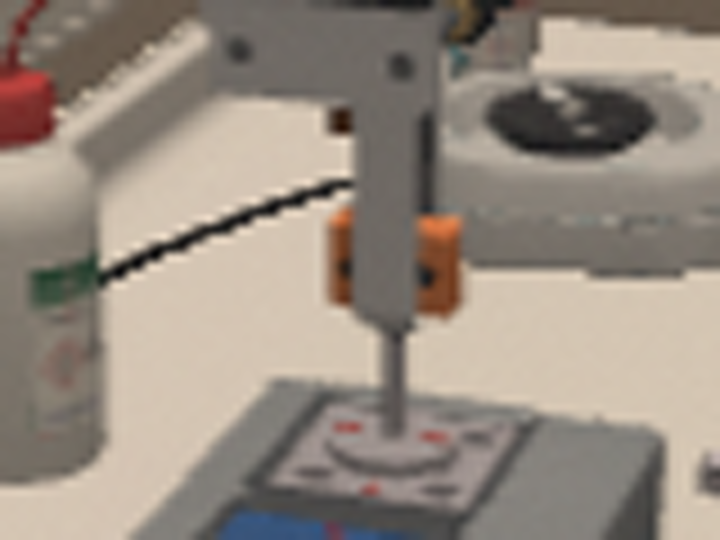

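{"fn": "jog_arm", "kwargs": {
  "plan": [
    {"hand": 0, "x": 0, "y": 0, "z": 0, "wx": 0, "wy": 0, "wz": -3},
    {"hand": 0, "x": 0, "y": 0, "z": 0, "wx": 0, "wy": 0, "wz": -8},
    {"hand": 0, "x": 0, "y": 0, "z": 0, "wx": 0, "wy": 0, "wz": -13},
    {"hand": 0, "x": 0, "y": 0, "z": 0, "wx": 0, "wy": 0, "wz": -18},
    {"hand": 0, "x": 0, "y": 0, "z": 0, "wx": 0, "wy": 0, "wz": -23},
    {"hand": 0, "x": 0, "y": 0, "z": 0, "wx": 0, "wy": 0, "wz": -28},
    {"hand": 0, "x": 0, "y": 0, "z": 0, "wx": 0, "wy": 0, "wz": -33},
    {"hand": 0, "x": 0, "y": 0, "z": 0, "wx": 0, "wy": 0, "wz": -38},
    {"hand": 0, "x": 0, "y": 0, "z": 0, "wx": 0, "wy": 0, "wz": -43},
    {"hand": 0, "x": 0, "y": 0, "z": 0, "wx": 0, "wy": 0, "wz": -45}
  ]
}}

```text
time: 9.98
tcp_pos: [0.5991, -0.0634, 0.1291]
ee_rot: [0.0, 0.358, 0.934, 0.0]
wrist_force: [-0.7, 0.4, -1.1]
grip_width: 0.0156
```

```bash
python3 e.py w7
```

```text
{'time': 9.9833, 'tcp_pos': [0.5991, -0.0634, 0.1291], 'ee_rot': [0.0001, 0.3583, 0.9336, 0.0], 'joints': [-0.5145, 0.4609, 0.6736, 1.8749, -0.3542, 0.9273, 1.1622], 'grip_width': 0.0156, 'wrist_force': [-0.6686, 0.3602, -1.1382]}
```

View pics/w7.png

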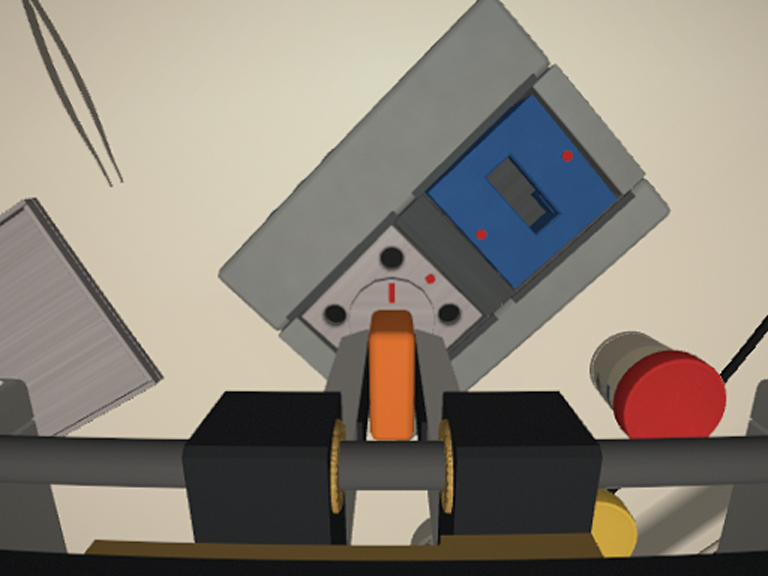

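{"fn": "jog_arm", "kwargs": {
  "plan": [
    {"hand": 0, "x": 0, "y": 0, "z": 0, "wx": 0, "wy": 0, "wz": -4},
    {"hand": 0, "x": 0, "y": 0, "z": 0, "wx": 0, "wy": 0, "wz": -9},
    {"hand": 0, "x": 0, "y": 0, "z": 0, "wx": 0, "wy": 0, "wz": -14},
    {"hand": 0, "x": 0, "y": 0, "z": 0, "wx": 0, "wy": 0, "wz": -19},
    {"hand": 0, "x": 0, "y": 0, "z": 0, "wx": 0, "wy": 0, "wz": -24},
    {"hand": 0, "x": 0, "y": 0, "z": 0, "wx": 0, "wy": 0, "wz": -29},
    {"hand": 0, "x": 0, "y": 0, "z": 0, "wx": 0, "wy": 0, "wz": -34},
    {"hand": 0, "x": 0, "y": 0, "z": 0, "wx": 0, "wy": 0, "wz": -39},
    {"hand": 0, "x": 0, "y": 0, "z": 0, "wx": 0, "wy": 0, "wz": -44},
    {"hand": 0, "x": 0, "y": 0, "z": 0, "wx": 0, "wy": 0, "wz": -45}
  ]
}}

```text
time: 10.87
tcp_pos: [0.5991, -0.0634, 0.129]
ee_rot: [0.0, 0.688, 0.726, -0.0]
wrist_force: [-0.3, -0.8, -2.0]
grip_width: 0.0155
```

{"fn": "jog_arm", "kwargs": {
  "plan": [
    {"hand": 0, "x": 0, "y": 0, "z": 0, "wx": 0, "wy": 0, "wz": 0},
    {"hand": 0, "x": 0, "y": 0, "z": 0, "wx": 0, "wy": 0, "wz": 0},
    {"hand": 0, "x": 0, "y": 0, "z": 0, "wx": 0, "wy": 0, "wz": 0}
  ]
}}

```text
time: 11.12
tcp_pos: [0.599, -0.0636, 0.129]
ee_rot: [-0.0, 0.686, 0.728, 0.0]
wrist_force: [0.2, 0.0, -1.6]
grip_width: 0.0161
```

```bash
python3 e.py w8
```

```text
{'time': 11.1167, 'tcp_pos': [0.599, -0.0636, 0.129], 'ee_rot': [-0.0, 0.6855, 0.728, 0.0001], 'joints': [-0.6458, 0.5278, 0.8732, 1.8815, -0.4902, 0.9616, 0.5111], 'grip_width': 0.0161, 'wrist_force': [0.1518, 0.0103, -1.6081]}
```

View pics/w8.png

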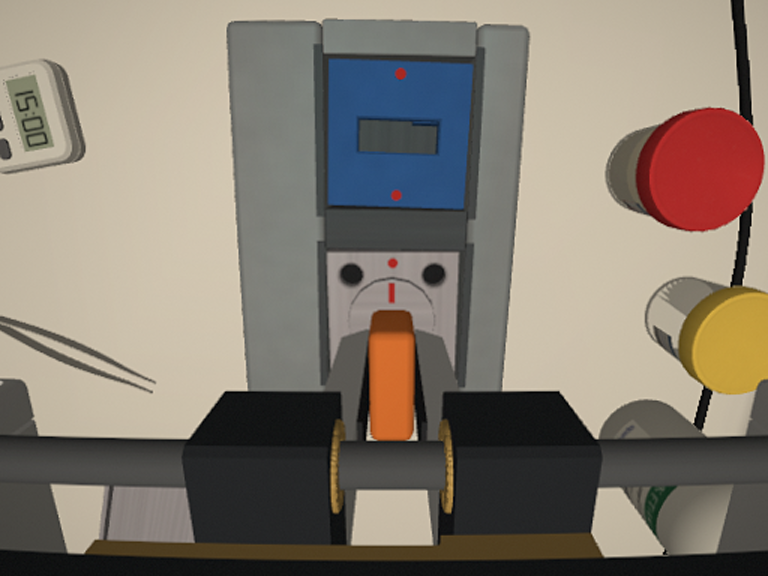

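{"fn": "jog_arm", "kwargs": {
  "plan": [
    {"hand": 0, "x": 0, "y": 0, "z": 0.002, "wx": 0, "wy": 0, "wz": 0},
    {"hand": 0, "x": 0, "y": 0, "z": 0.004, "wx": 0, "wy": 0, "wz": 0},
    {"hand": 0, "x": 0, "y": 0, "z": 0.007, "wx": 0, "wy": 0, "wz": 0},
    {"hand": 0, "x": 0, "y": 0, "z": 0.011, "wx": 0, "wy": 0, "wz": 0},
    {"hand": 0, "x": 0, "y": 0, "z": 0.016, "wx": 0, "wy": 0, "wz": 0},
    {"hand": 0, "x": 0, "y": 0, "z": 0.021, "wx": 0, "wy": 0, "wz": 0},
    {"hand": 0, "x": 0, "y": 0, "z": 0.026, "wx": 0, "wy": 0, "wz": 0},
    {"hand": 0, "x": 0, "y": 0, "z": 0.026, "wx": 0, "wy": 0, "wz": 0}
  ],
  "force": 50
}}

```text
time: 11.83
tcp_pos: [0.5995, -0.0637, 0.1561]
ee_rot: [0.0, 0.686, 0.727, 0.001]
wrist_force: [0.5, -0.0, -4.5]
grip_width: 0.0155
```

```bash
cat > f.py <<'E'
from h import *
s=bot.read_state(); print({k:np.round(s[k],4).tolist() for k in ["time","tcp_pos","ee_rot","grip_width","wrist_force","moment"]})
p=bot.snapshot("side"); save(p,"s9.png",(225,130,305,190),9)
p=bot.snapshot("wrist"); save(p,"w9.png",s=1.5)
E
python3 f.py
```

```text
{'time': 11.8333, 'tcp_pos': [0.5995, -0.0637, 0.1561], 'ee_rot': [0.0004, 0.6865, 0.7271, 0.0005], 'grip_width': 0.0155, 'wrist_force': [0.468, -0.0036, -4.472], 'moment': [-0.0826, 0.0028, -0.0774]}
```

View pics/s9.png

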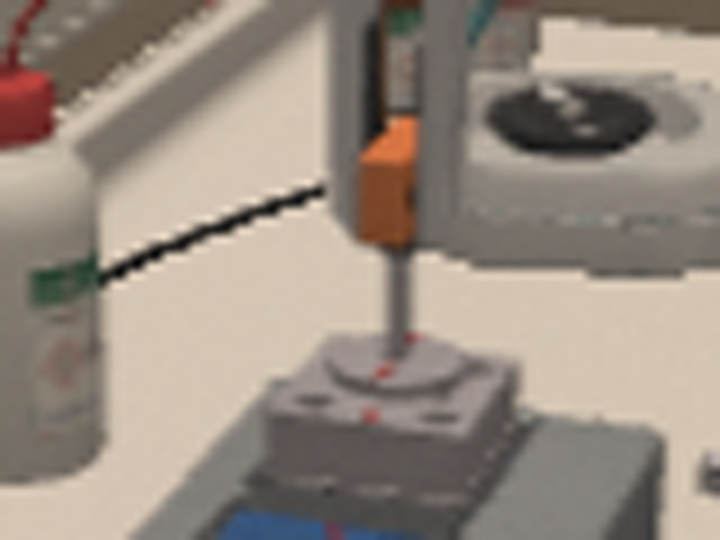

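View pics/w9.png

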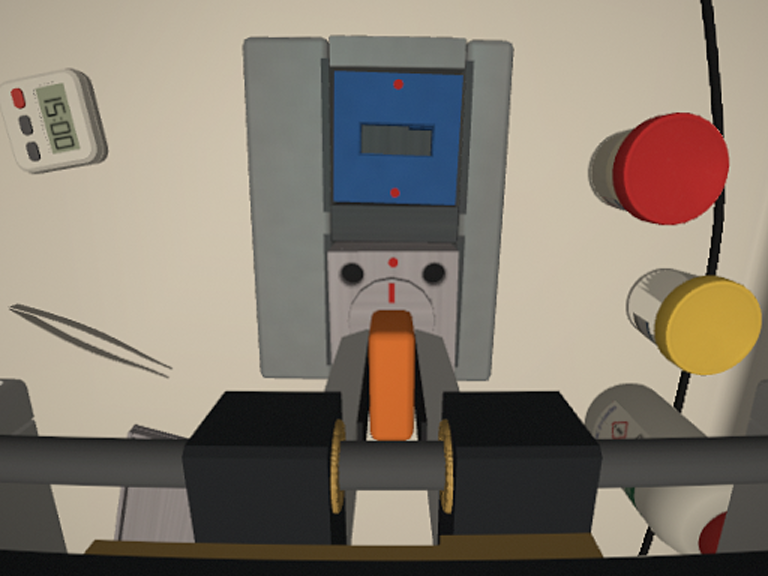

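{"fn": "jog_arm", "kwargs": {
  "plan": [
    {"hand": 0, "x": 0, "y": 0, "z": 0.008, "wx": 0, "wy": 0, "wz": 0},
    {"hand": 0, "x": 0, "y": 0, "z": 0.017, "wx": 0, "wy": 0, "wz": 0},
    {"hand": 0, "x": 0, "y": 0, "z": 0.027, "wx": 0, "wy": 0, "wz": 0},
    {"hand": 0, "x": 0, "y": 0, "z": 0.037, "wx": 0, "wy": 0, "wz": 0},
    {"hand": 0, "x": 0, "y": 0, "z": 0.047, "wx": 0, "wy": 0, "wz": 0},
    {"hand": 0, "x": 0, "y": 0, "z": 0.057, "wx": 0, "wy": 0, "wz": 0},
    {"hand": 0, "x": 0, "y": 0, "z": 0.065, "wx": 0, "wy": 0, "wz": 0},
    {"hand": 0, "x": 0, "y": 0, "z": 0.07, "wx": 0, "wy": 0, "wz": 0},
    {"hand": 0, "x": 0, "y": 0, "z": 0.07, "wx": 0, "wy": 0, "wz": 0},
    {"hand": 0, "x": 0, "y": 0, "z": 0.07, "wx": 0, "wy": 0, "wz": 0}
  ]
}}

```text
time: 12.77
tcp_pos: [0.599, -0.0634, 0.225]
ee_rot: [-0.0, 0.686, 0.727, 0.0]
wrist_force: [-0.2, 0.0, -6.0]
grip_width: 0.0155
```

```bash
cat > f.py <<'E'
from h import *
p=bot.snapshot("wrist"); save(p,"w10.png",s=1.5)
for n,uv in [("w5",(162,176)),("w6",(133,181)),("w7",[(33,199)]),("w7",[(162,379)])]:
    p["world_to_cam"]=np.load(n+".npy"); print(n,atz(p,np.atleast_2d(uv)/1.5,.012))
q=bot.snapshot("side"); save(q,"s10.png",(225,110,365,215),5.5)
print(bot.read_state()["tcp_pos"],bot.read_state()["wrist_force"])
E
python3 f.py
```

```text
w5 [[ 0.54215888 -0.23185654  0.012     ]]
w6 [[ 0.54214783 -0.23032639  0.012     ]]
w7 [[ 0.40155716 -0.19807948  0.012     ]]
w7 [[ 0.54290318 -0.22954831  0.012     ]]
[ 0.59869376 -0.06343727  0.22446996] [-0.55769482 -0.02918141 -4.34429299]
```

View pics/s10.png

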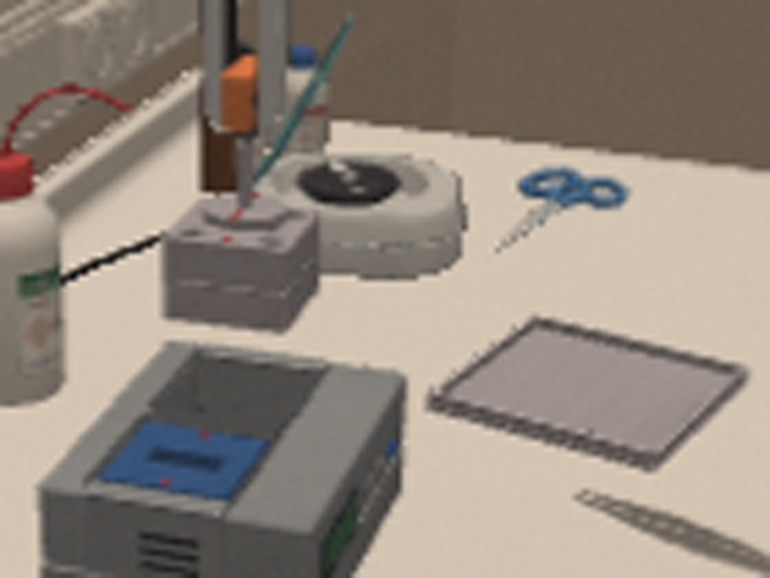

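View pics/w10.png

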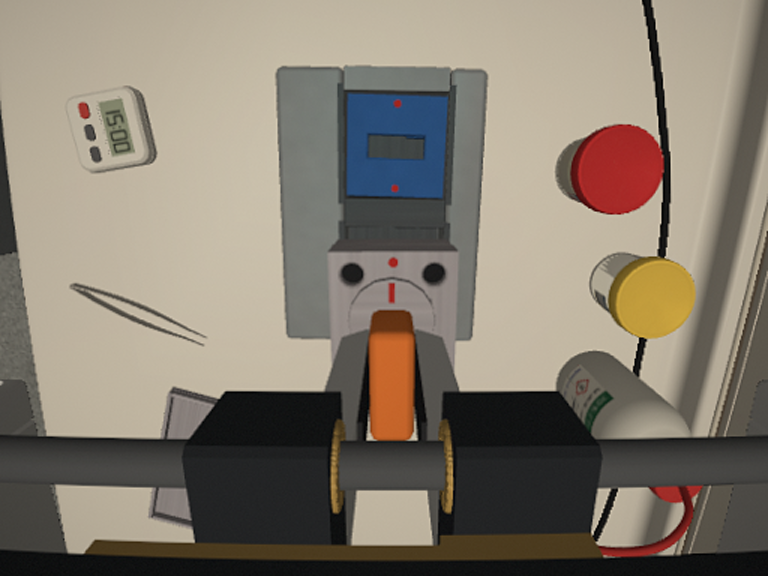

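{"fn": "jog_arm", "kwargs": {
  "plan": [
    {"hand": 0, "x": -0.003, "y": -0.005, "z": 0, "wx": 0, "wy": 0, "wz": 0},
    {"hand": 0, "x": -0.009, "y": -0.014, "z": 0, "wx": 0, "wy": 0, "wz": 0},
    {"hand": 0, "x": -0.018, "y": -0.028, "z": 0, "wx": 0, "wy": 0, "wz": 0},
    {"hand": 0, "x": -0.029, "y": -0.045, "z": 0, "wx": 0, "wy": 0, "wz": 0},
    {"hand": 0, "x": -0.041, "y": -0.063, "z": 0, "wx": 0, "wy": 0, "wz": 0},
    {"hand": 0, "x": -0.053, "y": -0.081, "z": 0, "wx": 0, "wy": 0, "wz": 0},
    {"hand": 0, "x": -0.065, "y": -0.099, "z": 0, "wx": 0, "wy": 0, "wz": 0},
    {"hand": 0, "x": -0.077, "y": -0.117, "z": 0, "wx": 0, "wy": 0, "wz": 0},
    {"hand": 0, "x": -0.089, "y": -0.135, "z": 0, "wx": 0, "wy": 0, "wz": 0},
    {"hand": 0, "x": -0.1, "y": -0.153, "z": 0, "wx": 0, "wy": 0, "wz": 0}
  ]
}}

```text
time: 13.7
tcp_pos: [0.4965, -0.2191, 0.225]
ee_rot: [-0.0, 0.687, 0.726, 0.0]
wrist_force: [-0.3, -0.5, -5.8]
grip_width: 0.0155
```

{"fn": "jog_arm", "kwargs": {
  "plan": [
    {"hand": 0, "x": -0.012, "y": -0.018, "z": -0.005, "wx": 0, "wy": 0, "wz": 0},
    {"hand": 0, "x": -0.023, "y": -0.036, "z": -0.01, "wx": 0, "wy": 0, "wz": 0},
    {"hand": 0, "x": -0.033, "y": -0.052, "z": -0.015, "wx": 0, "wy": 0, "wz": 0},
    {"hand": 0, "x": -0.04, "y": -0.064, "z": -0.025, "wx": 0, "wy": 0, "wz": 0},
    {"hand": 0, "x": -0.044, "y": -0.07, "z": -0.035, "wx": 0, "wy": 0, "wz": 0},
    {"hand": 0, "x": -0.045, "y": -0.0715, "z": -0.045, "wx": 0, "wy": 0, "wz": 0},
    {"hand": 0, "x": -0.045, "y": -0.0715, "z": -0.055, "wx": 0, "wy": 0, "wz": 0},
    {"hand": 0, "x": -0.045, "y": -0.0715, "z": -0.06, "wx": 0, "wy": 0, "wz": 0},
    {"hand": 0, "x": -0.045, "y": -0.0715, "z": -0.06, "wx": 0, "wy": 0, "wz": 0},
    {"hand": 0, "x": -0.045, "y": -0.0715, "z": -0.06, "wx": 0, "wy": 0, "wz": 0}
  ]
}}

```text
time: 14.53
tcp_pos: [0.4541, -0.2878, 0.1649]
ee_rot: [-0.0, 0.686, 0.727, -0.0]
wrist_force: [0.1, -0.4, -4.7]
grip_width: 0.0155
```

```bash
cat > f.py <<'E'
from h import *
s=bot.read_state(); print({k:np.round(s[k],4).tolist() for k in ["time","tcp_pos","ee_rot","joints","grip_width","wrist_force","moment"]})
p=bot.snapshot("wrist"); save(p,"w11.png",s=1.5)
q=bot.snapshot("side"); save(q,"s11.png",(265,110,385,215),6)
q=bot.snapshot("scene"); save(q,"c11.png",(240,200,370,345),4)
E
python3 f.py
```

```text
{'time': 14.5333, 'tcp_pos': [0.4541, -0.2878, 0.1649], 'ee_rot': [-0.0002, 0.6863, 0.7274, -0.0002], 'joints': [-0.3373, 0.3748, 0.981, 1.9949, -0.3783, 0.9665, 0.8905], 'grip_width': 0.0155, 'wrist_force': [0.0665, -0.4154, -4.7318], 'moment': [-0.0873, 0.0592, -0.0053]}
```

View pics/s11.png

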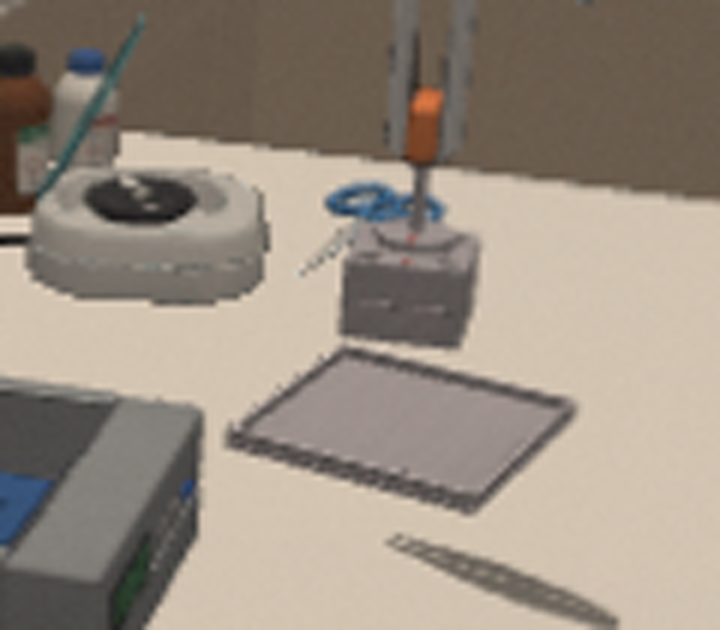

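View pics/w11.png

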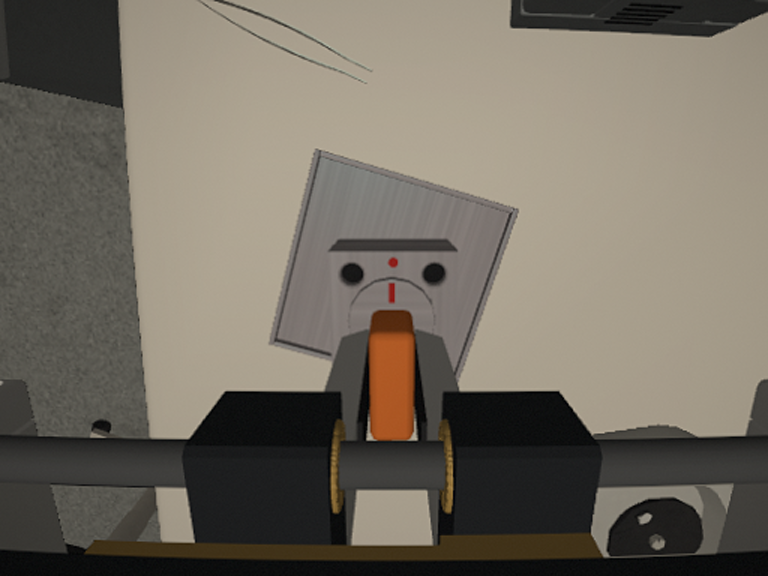

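View pics/c11.png

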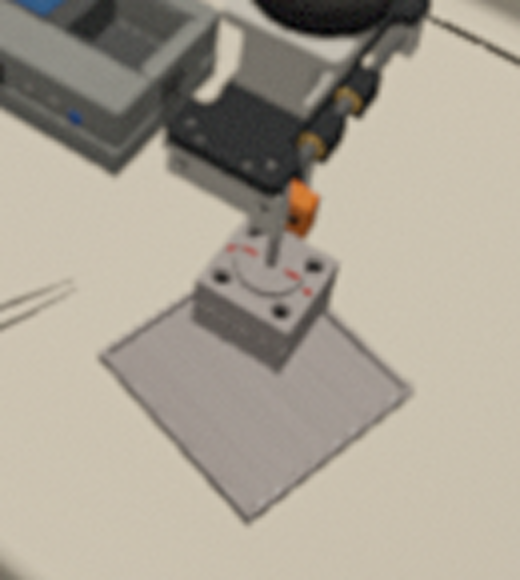

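```bash
cat > f.py <<'E'
from h import *
p=bot.snapshot("wrist")
A=atz(p,np.array([[318,150],[517,210],[270,343]])/1.5,.012);print(A.round(4).tolist(),((A[1]+A[2])/2).round(4))
D=atz(p,np.array([[393,262],[352,273],[434,273]])/1.5,.110);print(D.round(4).tolist())
E
python3 f.py
```

```text
[[0.3992, -0.204, 0.012], [0.542, -0.2369, 0.012], [0.3652, -0.3485, 0.012]] [ 0.4536 -0.2927  0.012 ]
[[0.4543, -0.2609, 0.11], [0.4334, -0.2679, 0.11], [0.4759, -0.2654, 0.11]]
```

{"fn": "jog_arm", "kwargs": {
  "plan": [
    {"hand": 0, "x": 0, "y": -0.002, "z": -0.008, "wx": 0, "wy": 0, "wz": 0},
    {"hand": 0, "x": 0, "y": -0.002, "z": -0.018, "wx": 0, "wy": 0, "wz": 0},
    {"hand": 0, "x": 0, "y": -0.002, "z": -0.03, "wx": 0, "wy": 0, "wz": 0},
    {"hand": 0, "x": 0, "y": -0.002, "z": -0.041, "wx": 0, "wy": 0, "wz": 0},
    {"hand": 0, "x": 0, "y": -0.002, "z": -0.05, "wx": 0, "wy": 0, "wz": 0},
    {"hand": 0, "x": 0, "y": -0.002, "z": -0.055, "wx": 0, "wy": 0, "wz": 0},
    {"hand": 0, "x": 0, "y": -0.002, "z": -0.058, "wx": 0, "wy": 0, "wz": 0},
    {"hand": 0, "x": 0, "y": -0.002, "z": -0.058, "wx": 0, "wy": 0, "wz": 0}
  ]
}}

```text
time: 15.4
tcp_pos: [0.4536, -0.2901, 0.1063]
ee_rot: [-0.0, 0.687, 0.727, -0.0]
wrist_force: [-0.5, -0.1, -5.9]
grip_width: 0.0157
```

{"fn": "jog_arm", "kwargs": {
  "plan": [
    {"hand": 0, "x": 0, "y": 0, "z": -0.0015, "wx": 0, "wy": 0, "wz": 0},
    {"hand": 0, "x": 0, "y": 0, "z": -0.003, "wx": 0, "wy": 0, "wz": 0},
    {"hand": 0, "x": 0, "y": 0, "z": -0.0045, "wx": 0, "wy": 0, "wz": 0},
    {"hand": 0, "x": 0, "y": 0, "z": -0.006, "wx": 0, "wy": 0, "wz": 0},
    {"hand": 0, "x": 0, "y": 0, "z": -0.0073, "wx": 0, "wy": 0, "wz": 0},
    {"hand": 0, "x": 0, "y": 0, "z": -0.0083, "wx": 0, "wy": 0, "wz": 0},
    {"hand": 0, "x": 0, "y": 0, "z": -0.0083, "wx": 0, "wy": 0, "wz": 0},
    {"hand": 0, "x": 0, "y": 0, "z": -0.0083, "wx": 0, "wy": 0, "wz": 0},
    {"hand": 0, "x": 0, "y": 0, "z": -0.0083, "wx": 0, "wy": 0, "wz": 0}
  ]
}}

```text
time: 16.15
tcp_pos: [0.4542, -0.2902, 0.0988]
ee_rot: [0.0, 0.686, 0.727, 0.0]
wrist_force: [0.1, -0.4, -1.3]
grip_width: 0.0156
```

```bash
cat > f.py <<'E'
from h import *
s=bot.read_state(); print({k:np.round(s[k],4).tolist() for k in ["time","tcp_pos","ee_rot","grip_width","wrist_force","moment"]})
p=bot.snapshot("wrist"); save(p,"w12.png",s=1.5)
q=bot.snapshot("side"); save(q,"s12.png",(295,130,375,205),8)
s=bot.read_state(); print({k:np.round(s[k],4).tolist() for k in ["time","wrist_force"]})
E
python3 f.py
```

```text
{'time': 16.15, 'tcp_pos': [0.4542, -0.2902, 0.0988], 'ee_rot': [0.0001, 0.6865, 0.7272, 0.0001], 'grip_width': 0.0156, 'wrist_force': [0.1427, -0.3989, -1.2572], 'moment': [-0.0731, 0.0572, 0.0292]}
{'time': 16.25, 'wrist_force': [-0.067, 0.114, -0.7274]}
```

View pics/s12.png

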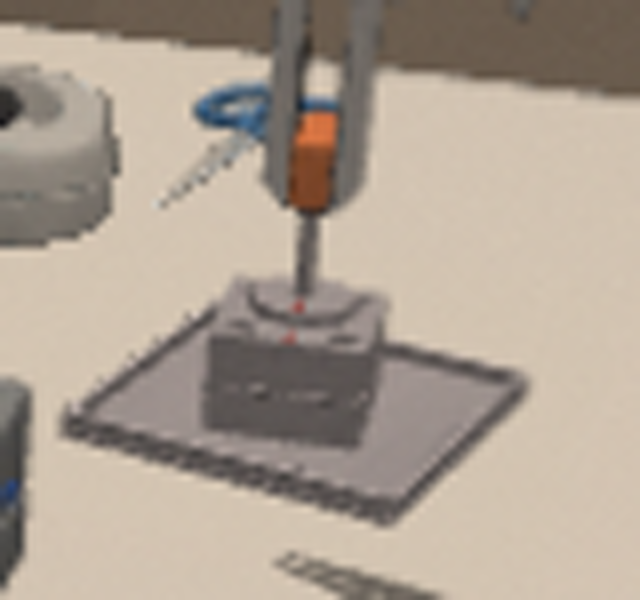

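View pics/w12.png

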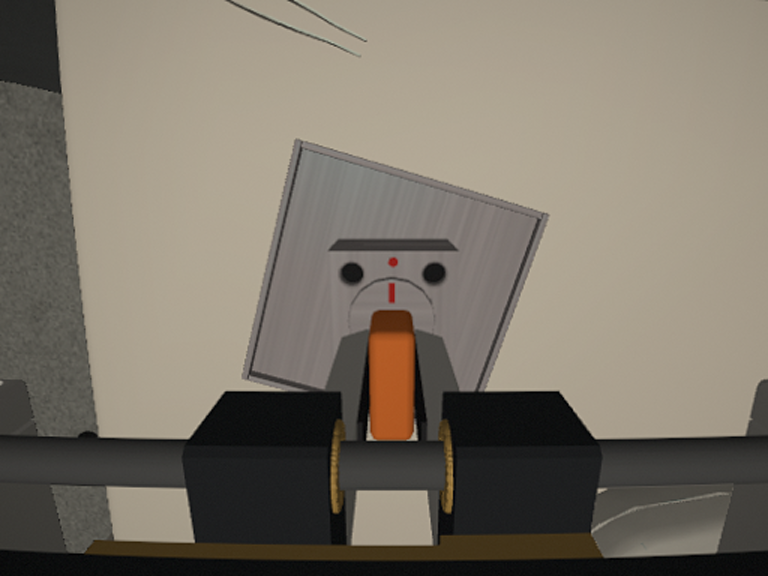

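{"fn": "jog_arm", "kwargs": {
  "plan": [
    {"hand": 0, "x": 0, "y": 0, "z": -0.0008, "wx": 0, "wy": 0, "wz": 0},
    {"hand": 0, "x": 0, "y": 0, "z": -0.0015, "wx": 0, "wy": 0, "wz": 0},
    {"hand": 0, "x": 0, "y": 0, "z": -0.0015, "wx": 0, "wy": 0, "wz": 0},
    {"hand": 0, "x": 0, "y": 0, "z": -0.0015, "wx": 0, "wy": 0, "wz": 0}
  ]
}}

```text
time: 16.58
tcp_pos: [0.454, -0.2901, 0.0971]
ee_rot: [-0.0, 0.686, 0.727, -0.0]
wrist_force: [-0.6, 1.1, -0.9]
grip_width: 0.0156
```

{"fn": "jog_arm", "kwargs": {
  "plan": [
    {"hand": 0.25, "x": 0, "y": 0, "z": 0, "wx": 0, "wy": 0, "wz": 0},
    {"hand": 0.35, "x": 0, "y": 0, "z": 0, "wx": 0, "wy": 0, "wz": 0},
    {"hand": 0.5, "x": 0, "y": 0, "z": 0, "wx": 0, "wy": 0, "wz": 0},
    {"hand": 0.5, "x": 0, "y": 0, "z": 0, "wx": 0, "wy": 0, "wz": 0},
    {"hand": 0.5, "x": 0, "y": 0, "z": 0, "wx": 0, "wy": 0, "wz": 0}
  ]
}}

```text
time: 17.0
tcp_pos: [0.454, -0.2901, 0.0972]
ee_rot: [0.0, 0.686, 0.727, 0.0]
wrist_force: [-0.0, 0.3, -0.9]
grip_width: 0.0458
```

```bash
python3 e.py w13
```

```text
{'time': 17.0, 'tcp_pos': [0.454, -0.2901, 0.0972], 'ee_rot': [0.0, 0.6865, 0.7272, 0.0], 'joints': [-0.241, 0.4715, 0.8844, 2.0474, -0.4895, 0.8439, 0.984], 'grip_width': 0.0458, 'wrist_force': [-0.0282, 0.3048, -0.8901]}
```

View pics/w13.png

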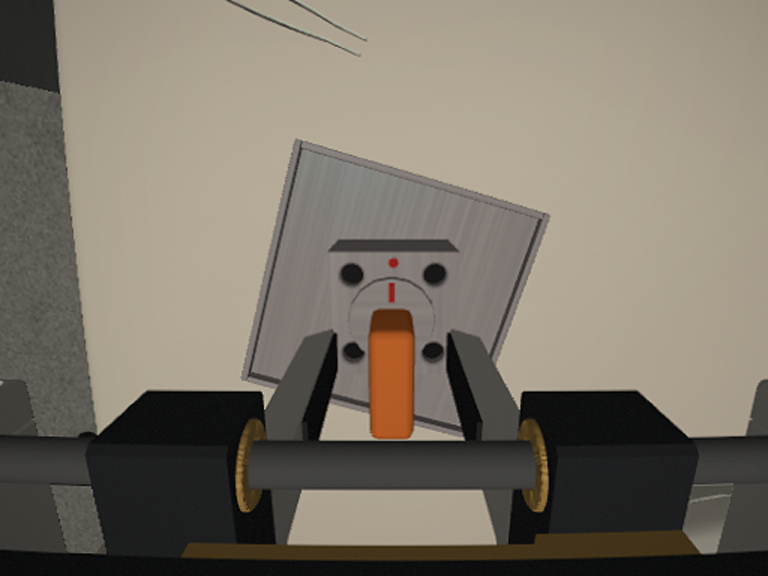

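Released cleanly and the puller stands upright. I'm retreating straight up.

{"fn": "jog_arm", "kwargs": {
  "plan": [
    {"hand": 0.5, "x": 0, "y": 0, "z": 0.008, "wx": 0, "wy": 0, "wz": 0},
    {"hand": 0.5, "x": 0, "y": 0, "z": 0.02, "wx": 0, "wy": 0, "wz": 0},
    {"hand": 0.5, "x": 0, "y": 0, "z": 0.035, "wx": 0, "wy": 0, "wz": 0},
    {"hand": 0.5, "x": 0, "y": 0, "z": 0.055, "wx": 0, "wy": 0, "wz": 0},
    {"hand": 0.5, "x": 0, "y": 0, "z": 0.08, "wx": 0, "wy": 0, "wz": 0},
    {"hand": 0.5, "x": 0, "y": 0, "z": 0.11, "wx": 0, "wy": 0, "wz": 0},
    {"hand": 0.5, "x": 0, "y": 0, "z": 0.14, "wx": 0, "wy": 0, "wz": 0},
    {"hand": 0.5, "x": 0, "y": -0.02, "z": 0.16, "wx": 0, "wy": 0, "wz": 0},
    {"hand": 0.5, "x": 0, "y": -0.04, "z": 0.16, "wx": 0, "wy": 0, "wz": 0},
    {"hand": 0.5, "x": 0, "y": -0.04, "z": 0.16, "wx": 0, "wy": 0, "wz": 0}
  ]
}}

```text
time: 17.88
tcp_pos: [0.454, -0.3333, 0.2598]
ee_rot: [0.002, 0.687, 0.726, 0.0]
wrist_force: [-0.1, -0.4, 0.0]
grip_width: 0.0469
```

```bash
python3 e.py w14; cat > f.py <<'E'
from h import *
q=bot.snapshot("side"); save(q,"s14.png",(185,110,385,225),4)
E
python3 f.py
```

```text
{'time': 17.8833, 'tcp_pos': [0.454, -0.3333, 0.2598], 'ee_rot': [0.0019, 0.6872, 0.7265, 0.0003], 'joints': [-0.3274, 0.3114, 1.0584, 1.8394, -0.2964, 1.1584, 0.8861], 'grip_width': 0.0469, 'wrist_force': [-0.1204, -0.4211, 0.0278]}
```

View pics/w14.png

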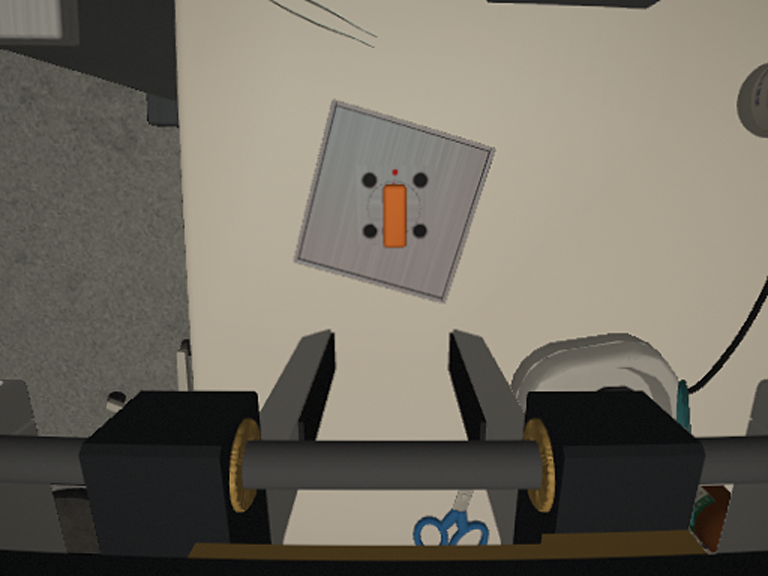

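View pics/s14.png

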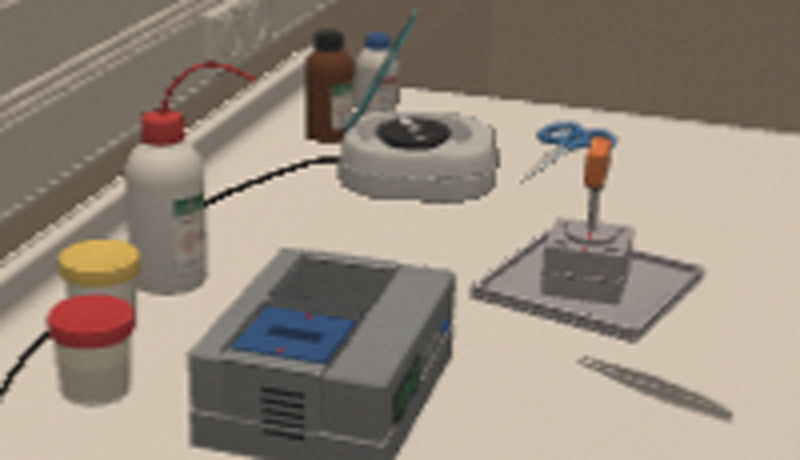

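```bash
python3 -c "
from h import *
p=bot.snapshot('wrist')
A=atz(p,np.array([[335,100],[494,150],[444,302],[296,262]])/1.5,.012);B=atz(p,np.array([[370,180],[420,180],[420,231],[370,231]])/1.5,.049)
C=atz(p,np.array([[395,185],[395,247]])/1.5,.145-.016)
print(A.mean(0),B.mean(0),C)
print(bot.job_done())"
```

```text
[ 0.45260417 -0.28945525  0.012     ] [ 0.45464593 -0.28599653  0.049     ] [[ 0.45294053 -0.26682064  0.129     ]
 [ 0.45530442 -0.30757819  0.129     ]]
the job is handed in; nothing more can be done
None
```

The job is done and handed in. The bare-metal block stands flat in the steel tray with the puller locked upright in it. The simulator gives no verdict, so the checks below are my own.

**What I did:** I took the orange puller from its stand by its handle and lowered its foot through the slot of the metal block. I turned it 90° clockwise so its red line faced the block's red dot, then lifted the block straight up on the puller. I set it down in the tray, let go only once the tray was carrying the block, and backed the arm straight up.

**What the last checks showed:**
- **Block position:** about 4 mm from the tray centre by the wrist camera (limit 42 mm). The vertical wrist force fell from about 5–6 N to about 1 N at set-down, leaving roughly the puller's weight.
- **Puller:** still lined up with the red dot and centred in the block to about 2 mm. It looks upright, but I did not measure its tilt.
- **Other items:** in the last side picture the blue block is in its well and both cups look unmoved, judged by eye only.
- **Robot:** clear of everything, with the gripper about 110 mm above the puller's top and near-zero wrist force. About 18 s had passed of the 48 s allowed.

None of the checks failed. The fixed cameras disagreed with each other by 1–2 cm on the tray's position, so I used the wrist camera for the final placing.

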